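Clamp a glass bottle snugly in a screw vice

TASK

Stand the small glass sample bottle upright on the bed of the screw vice, between its jaws, and let go of it. Then wind the vice's crank clockwise (seen from the crank end, where the robot is) until the pad has pushed the bottle against the V-shaped fixed jaw and presses on it, and snug it by about a quarter turn from there: enough to hold the bottle firmly, never so much as to strain the glass. Leave it clamped and disturb nothing else.

Things in the scene. Friction and masses are not known exactly. Their poses are not given: they have to be found in the camera images.
- sample_bottle: Small clear glass bottle with a narrow neck, round, 103 mm high, 0.14 kg, standing loose on the worktop left of the vice. Straight-sided, 58 mm in diameter, from its foot to 60 mm up, where to grip it; above that it narrows to the neck (treat the taper as solid). Origin at the centre of its underside, z up.
- vice: Fixed grey screw vice, foot plate 196 x 100 mm. Origin on the worktop under it; own +x runs along the screw, away from the robot, from crank to fixed jaw; y left, z up. Flat steel bed 70 mm wide, top 25 mm above the worktop. The screw's axis is at own y = 0, 72 mm above the worktop. The post that carries the screw is at own x = -90 to -70 mm, 60 mm wide, top at 93 mm.
- seat (a point): Point on the bed's top surface (own x = +25, y = 0, z = +25 mm of the vice) under the centre of a bottle that lies fully against the V of the fixed jaw; axes as the vice's. A bottle set down with its centre 3 to 6 mm nearer the crank than this clears both V and pad; the pad then pushes it home.
- spindle: The screw with crank, spring and round pad (31 mm, rubber face). Origin on the screw axis in the plane of the crank arm, at own x = -135 mm of the vice when the crank is at 0; moves to +x 4.77 mm per rad (30 mm a turn), crank and knob with it. How far the pad stands out varies unseen by 16 mm: at crank 0 its gap to a seated bottle is 22 to 38 mm, so its meeting the bottle must be felt or seen.
- crank (a joint): Crank angle, rad. 0: arm straight up; grows clockwise seen from the robot = closing. Starts at -1 to 1, jaws open; about 0.6 to 1.5 turns close it. Friction 0.28 N m (7 N at the knob) when moving slowly; it stays where left. Once the bottle is home, each quarter turn adds about 34 N of clamping and 4 N at the knob (0.12 N at the knob per N). 15 to 45 N is snug, over 60 N strains the glass.
- knob_mid (a point): Middle of the crank's black knob: a freely spinning round sleeve, 18 mm in diameter, 42 mm long, sticking out towards the robot parallel to the screw. It circles the screw axis at 40 mm radius, 26.5 mm on the robot's side of the crank arm's plane. As it spins on its pin, a hand gripping it from above can keep its orientation all the way round.
- flask: Bystander: conical glass flask, 79 mm across, 136 mm high, loose, to the left of the vice. Origin at the centre of its underside. Leave alone.
- dish: Bystander: glass petri dish with lid, 94 mm across, 18 mm high, loose, at the left. Origin at the centre of its underside. Leave alone.
- jaw (a point): Top of the fixed jaw, at its middle (own x = +73, y = 0, z = +85 mm of the vice). The jaw is 60 mm wide and 23 mm thick; towards the crank it carries two dark rubber strips that form an upright V (120 degrees included, about 48 mm across, top at 84 mm), which holds the bottle.
Mind the look-alikes: they are no part of the job. What is shaped like the sample_bottle but pink is not meant.

How it is judged (in metres and radians):
On the way, in this order (a step that is already met when the one before it is completed fails the run):
1. the bottle stands upright on the vice's bed between the jaws, let go, with the pad not yet pressing on it (horizontal distance between sample_bottle and seat below 0.03 m and z of sample_bottle in the frame of seat below 0.004 m and angle between sample_bottle's own z axis and vertical below 0.1 rad and contact force between the fingers and sample_bottle below 0.3 N and contact force between spindle and sample_bottle below 6 N), for 0.2 s.
2. the pad presses the bottle against the fixed jaw with at least 15 N (contact force between spindle and sample_bottle above 15 N and horizontal distance between sample_bottle and seat below 0.008 m), for 0.2 s.
At the end, for the whole second after the job is handed in: The bottle stands upright (within 0.1 rad) on the bed, not more than 6 mm above it and within 8 mm of its seat against the V jaw, clamped by the pad with 15 to 45 N, with bottle and crank at rest (all of step 2 and contact force between spindle and sample_bottle below 45 N and z of sample_bottle in the frame of seat below 0.006 m and angle between sample_bottle's own z axis and vertical below 0.1 rad and linear speed of sample_bottle below 0.01 m/s and velocity of joint crank between -0.05 and 0.05 rad/s); the robot touches nothing.
It fails at once if the pad presses on the bottle with more than 60 N (contact force between spindle and sample_bottle above 60 N).
It fails at once if the conical flask is moved more than 20 mm (distance of flask from where it was at the start of the episode above 0.02 m).
It fails at once if the petri dish is moved more than 20 mm (distance of dish from where it was at the start of the episode above 0.02 m).
It also fails if it takes over 72 s, if anything falls off the work surface, if the arm or the gripper's body presses on something with over 40 N, if the wrist force passes 120 N, or if a joint passes its speed limit or range.

ROBOT

A 7-joint arm with a two-finger parallel gripper is mounted at the origin on a cart in front of the work surface, level with it; the furniture and walls round the work are solid. World frame = base frame: x ahead of the robot, y to its left, z up, the work surface at z = 0. Lengths are in mm, angles in rad, forces in N, time in s.
With the tool pointing down it reaches from about 425 to 975 mm from the base axis. Payload 16.7 kg.
Tool frame: the origin (TCP) lies between the finger pads; the fingertips stand 22 mm ahead of it and the grasp point (between the pads) lies 3 mm ahead of it (bot.nose_length is the distance from the TCP to the fingertips, in mm); y points along the fingers, z is the direction in which the jaws open and shut, and the axes are right-handed (so a half turn about y gives the same grasp; the last joint's range is limited). The gripper opens to 85 mm and grips with 20 to 120 N. Pads are 22 mm wide; open, the fingers measure 114 mm over their backs; the gripper's body (76 mm by 85 mm) begins 54 mm behind the grasp point. The pads swing forward as they close: fully open they stand 13 mm farther back than shut.
Start: joints at [1.028, 0.426, 0.074, 1.606, -0.034, 1.111, -0.067], TCP at [258.34, -623.569, 253.302] pointing down, gripper open.
Joint ranges: [-2.85, 2.85], [-0.5, 2.14], [-1.23, 1.37], [0.21, 2.46], [-1.02, 4.16], [0.16, 2.05], [-2.73, 2.73]. Speed limits (rad/s): [1.89, 1.89, 2.39, 2.39, 3.01, 3.01, 3.01].

INTERFACE

Orientations are given as a unit quaternion [w, x, y, z].
In Python, from bench import bot, eyes gives the robot as it stands. The module is installed in compiled form; this text tells all that it offers.
- The arm moves only by the tool move_arm, never from a script. Its argument "deltas" is a list of rows, each an object with "xyz": the shift along the tool's x, y, z in cm, a list of three; "dr": the turn, a rotation vector about the tool's x, y, z in rad, a list of three; "grip": the closure in counts, from 0 (fully open) to 255 (shut). A call has 1 to 5 rows; each row shifts and turns the commanded pose from where the row before left it, along the tool's axes as they then stand; what a row does not reach is not made up. A row lasts 1/10 s, in which the tool goes at most 50 mm and 8.59 degrees, less where a joint would pass 70% of its speed; a pose out of reach is approached as far as the arm can. A call with a gripper value outside its range is refused whole. The fingers move at their own pace and stop on an object; "force" is the grip in N (left out, the last holds). Time passes only in rows, so rows that do not move let the fingers close. It gives the time, the measured TCP pose, the force and the opening at its end, in the units of the state.
- bot.state(): the state, without advancing time (a new reading comes with each control period).
- eyes.snapshot(name): name is "scene" or "top" or "wrist"; returns a dict with "pixels" (420x560x3 uint8, red, green, blue), "z_map" (420x560 float32, mm along the optical axis (not along the pixel's ray), 0 where there is no reading), "fovy" (degrees; the focal length in pixels is half the picture's height over the tangent of half this angle, whatever the lens; pixels are square), "cx", "cy" (the principal point, pixels), "R" (3x3) and "t" (3): a world point X has camera coordinates R X + t. Camera axes: x right, y down, z forward; pixel columns grow to the right and rows downward; lengths in mm; the calibration is good to about 2 mm. A picture is of the moment at which its call begins.
- bot.sign_off(): hands the job in, once; it reports no verdict.
The state is a dict: "clock": time; "joint_pos": joint angles; "qd": joint speeds; "effort": joint torques, N m; "eef_pos": TCP position; "ee_rot": TCP orientation; "ft_force": force on the tool from outside, world axes, zero at the start; "wrist_torque": the same for the moment, N m; "finger_gap": finger opening in mm.
Only numpy, scipy, OpenCV 4.12 (cv2) and the standard library are available. Lean on these libraries where they do the work, as an engineer would, in place of code of your own. Each camera call takes 0.05 s, during which the arm holds its last target.

## Working session

There is one attempt and no reset: what is moved stays moved. The work goes in short steps, Python scripts to look and compute and a tool call to move; the robot and the scene stay as the last step left them, time stands still between calls to the robot, and variables do not carry over. Pictures are saved under pics/ and viewed, and the job is handed in when it is done.

Besides the shell and the picture viewer there is one more tool, called after "Request:" as name([rows], argument=value, ...), one row to a line, values as JSON. move_arm: Moves the arm, as the interface text tells. Its arguments: {"type":"object","properties":{"deltas":{"type":"array","items":{"type":"object","properties":{"xyz":{"type":"array","items":{"type":"number"}},"dr":{"type":"array","items":{"type":"number"}},"grip":{"type":"number"}}}},"force":{"type":"number"}},"required":["deltas"]}

```bash
mkdir -p pics
cat > h.py <<'E'
import numpy as np, cv2
from bench import bot, eyes
def snap(n,fn):
    s=eyes.snapshot(n); cv2.imwrite('pics/'+fn+'.png',s['pixels'][:,:,::-1]); 
    np.savez('pics/'+fn+'.npz',**s); return s
def f(s): return s['pixels'].shape[0]/2/np.tan(np.radians(s['fovy'])/2)
def load(fn): return dict(np.load('pics/'+fn+'.npz'))
def world(s,u,v,z=None):
    F=f(s); d=np.array([(u-s['cx'])/F,(v-s['cy'])/F,1.]); R=s['R']; t=s['t']
    zz=s['z_map'][int(v),int(u)] if z is None else z
    return R.T@(d*zz-t)
def onplane(s,u,v,h):
    F=f(s); d=np.array([(u-s['cx'])/F,(v-s['cy'])/F,1.]); R=s['R']; c=-R.T@s['t']; r=R.T@d
    return c+r*(h-c[2])/r[2]
def proj(s,X):
    c=s['R']@np.array(X,float)+s['t']; F=f(s); return c[0]/c[2]*F+s['cx'],c[1]/c[2]*F+s['cy']
def cloud(s):
    F=f(s); v,u=np.indices(s['z_map'].shape); z=s['z_map']
    P=np.stack([(u-s['cx'])/F*z,(v-s['cy'])/F*z,z],-1)-s['t']
    W=P@s['R']; W[z==0]=np.nan; return W
E
python3 - <<'E'
from h import *
for n in ['scene','top','wrist']:
    s=snap(n,n+'0'); print(n,s['fovy'],-s['R'].T@s['t'],s['R'].round(2).tolist())
st=bot.state(); print(st)
E
```

```text
scene 45.25933958159351 [ 241.14385404 -360.54388967  842.09910083] [[0.87, -0.49, 0.01], [-0.35, -0.64, -0.68], [0.34, 0.59, -0.73]]
top 48.408102160026864 [ 361.16874857  256.32567516 1269.38070108] [[0.02, -1.0, 0.02], [-0.98, -0.02, -0.17], [0.17, -0.01, -0.98]]
wrist 69.12782160578634 [ 322.61297938 -596.24267871  372.08776712] [[0.38, -0.92, -0.0], [-0.89, -0.37, 0.28], [-0.26, -0.1, -0.96]]
{'clock': 0.15, 'joint_pos': array([ 1.02851562,  0.42661989,  0.07385685,  1.60644483, -0.03412808,
        1.11081562, -0.06714796]), 'qd': array([-3.52883873e-04, -2.09537216e-03, -1.14593938e-03, -1.71606853e-03,
        4.78304859e-05,  1.48505027e-03, -5.83668800e-04]), 'effort': array([ 6.09439317e-03, -9.50304723e+01,  3.76414195e+00, -4.63758802e+01,
        1.92822400e-02,  7.79489492e-03,  2.15030025e-05]), 'eef_pos': array([ 258.23711512, -623.33017669,  252.75711597]), 'ee_rot': array([ 0.13785985, -0.1380319 ,  0.69387401, -0.69316716]), 'ft_force': array([-0.25835532, -0.51943494, -0.33494378]), 'wrist_torque': array([ 0.03900388,  0.01315272, -0.03068927]), 'finger_gap': 85.65552334752277}
```

View pics/scene0.png

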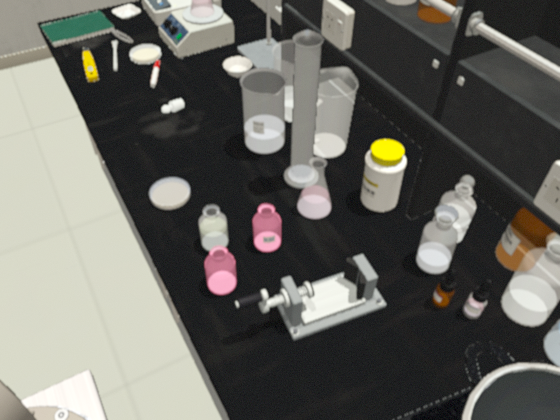

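View pics/top0.png

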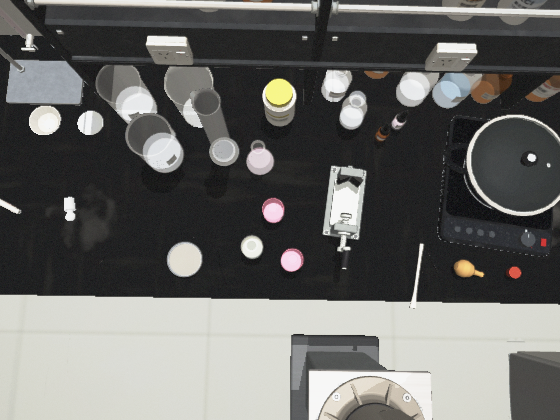

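View pics/wrist0.png

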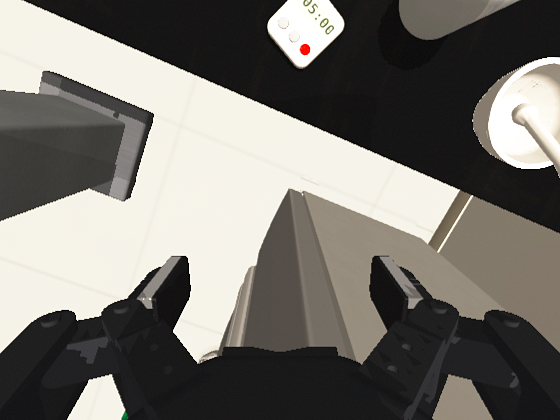

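Run:
```python
from h import *
s=load('scene0'); t=load('top0')
a=cv2.resize(s['pixels'][180:350,170:400],None,fx=3.4,fy=3.4,interpolation=cv2.INTER_CUBIC)[:,:,::-1]
cv2.imwrite('pics/crop_s.png',a)
a=cv2.resize(t['pixels'][150:290,220:390],None,fx=4.2,fy=4.2,interpolation=cv2.INTER_CUBIC)[:,:,::-1]
cv2.imwrite('pics/crop_t.png',a)
for n,im,pts in [('scene',s,[(213,210),(213,228),(213,245),(170,193),(313,205),(320,300)]),('top',t,[(252,241),(252,247),(185,260),(258,158),(345,205),(345,262),(300,230)])]:
    for p in pts: print(n,p,world(im,*p).round(1))
```

```text
scene (213, 210) [473.6 320.9  90.2]
scene (213, 228) [458.  289.6  74.2]
scene (213, 245) [452.6 288.5  24.3]
scene (170, 193) [431.3 485.1  17.2]
scene (313, 205) [686.9 271.1  42.9]
scene (320, 300) [575.5  65.2  24.4]
top (252, 241) [477.3 313.9  49.5]
top (252, 247) [461.3 313.4  52.8]
top (185, 260) [426.5 492.   16.9]
top (258, 158) [689.5 302.2  92.9]
top (345, 205) [582.6  65.4  20.9]
top (345, 262) [423.3  81.2 117.9]
top (300, 230) [514.6 185.9  -1.1]
```

View pics/crop_s.png

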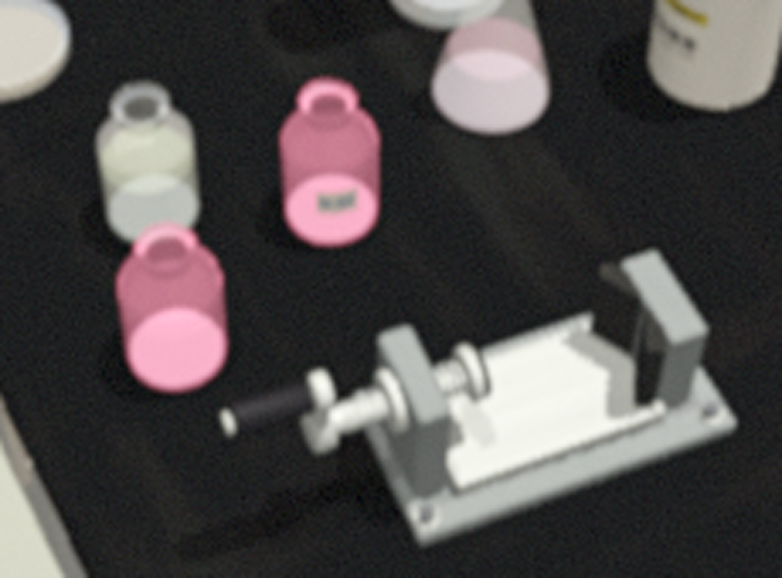

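View pics/crop_t.png

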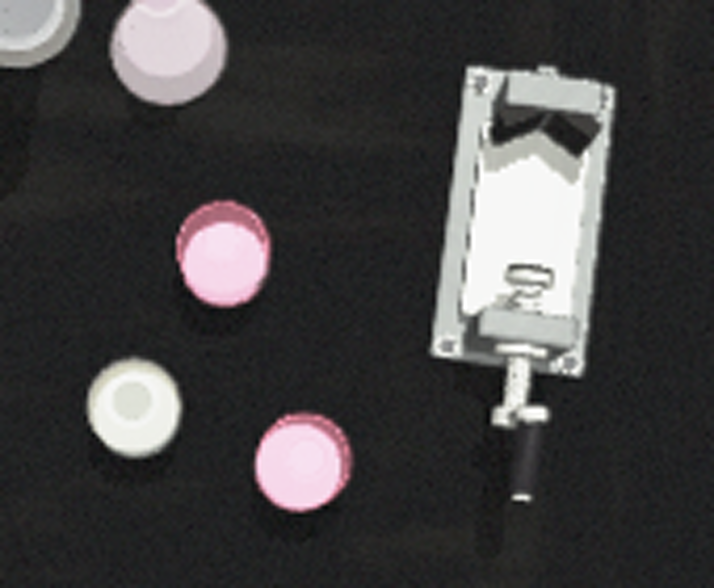

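Run:
```python
from h import *
for n in ['scene0','top0']:
    s=load(n); W=cloud(s)
    m=(np.abs(W[...,0]-462)<60)&(np.abs(W[...,1]-308)<55)&(W[...,2]>8)
    P=W[m]; print(n,len(P),'bottle',np.percentile(P,[1,50,99],axis=0).round(1).tolist())
    for a,b in [(8,20),(20,40),(40,60),(60,80),(80,110)]:
        Q=P[(P[:,2]>a)&(P[:,2]<b)]
        if len(Q)>3: print(a,b,len(Q),Q.min(0).round(),Q.max(0).round(),Q.mean(0).round(1))
    # vice
    for nm,lo,hi in [('post',88,98),('jaw',80,90)]:
        m=(W[...,2]>lo)&(W[...,2]<hi)&(W[...,0]>440)&(W[...,0]<720)&(W[...,1]>0)&(W[...,1]<140)
        Q=W[m]; 
        vu=np.argwhere(m)
        for q,p in zip(Q,vu):
            pass
        print(nm,len(Q)); 
        if n=='scene0' or 1:
            H=np.histogram(Q[:,0],bins=np.arange(440,721,20)); print(H[0].tolist())
```

```text
scene0 1016 bottle [[436.5, 282.3, 9.7], [460.2, 296.4, 68.3], [490.5, 338.5, 101.9]]
8 20 60 [436. 284.   8.] [487. 320.  20.] [454.7 295.9  14.2]
20 40 164 [436. 282.  20.] [493. 322.  40.] [458.8 291.4  30.3]
40 60 177 [436. 280.  40.] [489. 339.  60.] [458.2 292.2  50.4]
60 80 351 [437. 282.  60.] [494. 340.  80.] [461.8 300.3  71.1]
80 110 264 [447. 292.  80.] [484. 328. 104.] [464.3 309.3  91.2]
post 337
[8, 3, 1, 256, 65, 2, 0, 0, 0, 0, 1, 1, 0, 0]
jaw 705
[15, 12, 15, 129, 19, 72, 0, 0, 0, 17, 237, 189, 0, 0]
top0 427 bottle [[434.3, 287.1, 21.7], [461.2, 313.9, 74.8], [488.3, 340.8, 103.8]]
8 20 4 [435. 288.  11.] [454. 331.  18.] [440.5 312.5  14.5]
20 40 13 [434. 288.  21.] [455. 332.  38.] [439.5 305.6  31.7]
40 60 69 [433. 290.  43.] [477. 336.  59.] [463.9 316.   50.7]
60 80 211 [434. 287.  62.] [491. 344.  80.] [460.5 313.2  73.2]
80 110 130 [441. 294.  80.] [482. 335. 107.] [461.5 314.4  91.8]
post 192
[4, 1, 3, 154, 17, 4, 0, 0, 0, 0, 5, 4, 0, 0]
jaw 383
[12, 5, 21, 52, 18, 35, 0, 0, 0, 17, 139, 84, 0, 0]
```

Run:
```python
from h import *
from scipy.optimize import least_squares
for n in ['scene0','top0']:
    s=load(n); W=cloud(s)
    m=(np.abs(W[...,0]-462)<40)&(np.abs(W[...,1]-310)<40)&(W[...,2]>12)&(W[...,2]<58)
    P=W[m]; r=least_squares(lambda c:np.hypot(P[:,0]-c[0],P[:,1]-c[1])-29,[462,310],loss='soft_l1'); print(n,'body',r.x.round(1),r.cost/len(P))
    m=(np.abs(W[...,0]-462)<40)&(np.abs(W[...,1]-310)<40)&(W[...,2]>88)&(W[...,2]<110)
    P=W[m]; print('neck bbox ctr',((P.max(0)+P.min(0))/2).round(1),np.ptp(P,axis=0).round(1))
    m0=(W[...,0]>440)&(W[...,0]<720)&(W[...,1]>-10)&(W[...,1]<150)
    C=[]
    for nm,lo,hi,x0,x1 in [('post',89,97,495,535),('jaw',80,90,630,690)]:
        P=W[m0&(W[...,2]>lo)&(W[...,2]<hi)&(W[...,0]>x0)&(W[...,0]<x1)]
        for k in range(3):
            pass
        rc=cv2.minAreaRect(P[:,:2].astype(np.float32)); print(nm,len(P),rc,np.median(P,axis=0).round(1)); C.append(rc[0])
    d=np.subtract(C[1],C[0]); print('yaw',np.degrees(np.arctan2(d[1],d[0])),np.hypot(*d))
    P=W[m0&(W[...,2]>20)&(W[...,2]<30)]; print('bed',cv2.minAreaRect(P[:,:2].astype(np.float32)),np.median(P[:,2]))
    P=W[m0&(W[...,2]>5)&(W[...,2]<20)]; print('foot',cv2.minAreaRect(P[:,:2].astype(np.float32)),np.median(P[:,2]))
t=load('top0')
for u,v in [(466,66),(614,87),(583,376),(433,352)]:
    print(onplane(t,220+u/4.2,150+v/4.2,12).round(1))
print('jaw top corners',[onplane(t,220+u/4.2,150+v/4.2,85).round(1).tolist() for u,v in [(510,75),(600,88)]])
```

```text
scene0 body [465.7 313. ] 0.35360564612882783
neck bbox ctr [465.4 310.9  96. ] [31.5 35.1 15.8]
post 299 ((511.6809387207031, 73.10750579833984), (59.979835510253906, 25.511791229248047), 82.23346710205078) [513.8  70.8  91.8]
jaw 443 ((656.0918579101562, 53.986366271972656), (63.23381042480469, 37.041404724121094), 81.71867370605469) [657.9  52.3  83.9]
yaw -7.542537077806156 145.67131343517696
bed ((595.0142822265625, 62.30302429199219), (79.06019592285156, 182.01051330566406), 80.6603012084961) 24.364970066905595
foot ((569.5938720703125, 62.21841812133789), (120.30020904541016, 245.59275817871094), 89.76630401611328) 11.247657629250522
top0 body [461.1 290.1] 5.537176115720923
neck bbox ctr [462.4 313.8  99.3] [30.8 30.4 14.9]
post 161 ((510.02618408203125, 77.19711303710938), (56.79765319824219, 23.8280086517334), 84.351806640625) [510.9  76.6  92.2]
jaw 240 ((653.50634765625, 57.95054626464844), (63.23214340209961, 37.43830871582031), 85.31552124023438) [655.9  56.   84.1]
yaw -7.640103832869285 144.76528476057845
bed ((587.44482421875, 66.30005645751953), (86.49211120605469, 177.1109161376953), 82.9705581665039) 24.047387886933866
foot ((576.1346435546875, 72.37281799316406), (151.00498962402344, 264.3817443847656), 89.06986236572266) 11.007923005402816
[694.3 102.3  12. ]
[682.    4.4  12. ]
[490.1  27.2  12. ]
[503.9 124.   12. ]
jaw top corners [[669.7, 83.8, 85.0], [662.6, 27.7, 85.0]]
```

Run:
```python
from h import *
from scipy.spatial.transform import Rotation as Ro
q=bot.state()['ee_rot']; R=Ro.from_quat([q[1],q[2],q[3],q[0]]).as_matrix(); print(R.round(3))
for n,cs in [('scene0',[(221,272),(267,228)]),('top0',[(291,260),(273,210)])]:
    s=load(n); W=cloud(s)
    for u,v in cs:
        c=world(s,u,v)
        m=(np.hypot(W[...,0]-c[0],W[...,1]-c[1])<70)&(W[...,2]>88)&(W[...,2]<110)
        P=W[m]; print(n,(u,v),c.round(), ((P.max(0)+P.min(0))/2).round(1),np.ptp(P,axis=0).round(1))
    P=W[np.isfinite(W[...,0])]
    m=(P[:,0]>400)&(P[:,0]<800)&(P[:,1]>-700)&(P[:,1]<520)
    print(n,'max z',P[m&(P[:,0]<600)][:,2].max(), 'knob:')
    k=(np.abs(P[:,0]-432)<35)&(np.abs(P[:,1]-85)<60)&(P[:,2]>25)
    Q=P[k]; print(len(Q),np.percentile(Q,[2,50,98],axis=0).round(1).tolist())
```

```text
[[-0.924 -0.     0.383]
 [-0.383  0.001 -0.924]
 [ 0.    -1.    -0.001]]
scene0 (221, 272) [426. 182.  74.] [433.8 206.2  96.3] [32.9 34.2 16.2]
scene0 (267, 228) [554. 236.  74.] [563.7 259.8  95.9] [33.5 33.  15.9]
scene0 max z 146.4586319687696 knob:
431 [[411.1, 66.2, 68.6], [444.3, 73.2, 116.1], [464.2, 84.8, 121.5]]
top0 (291, 260) [429. 212.  55.] [430.6 208.3  98.1] [32.4 30.1 13.8]
top0 (273, 210) [560. 261.  52.] [562.3 263.2  97.4] [31.5 30.6 16.8]
top0 max z 163.99712354244576 knob:
188 [[410.3, 70.7, 74.9], [440.6, 83.3, 117.7], [466.0, 93.9, 122.3]]
```

Request:
move_arm([
  {"xyz": [0,-2.5,0],"dr": [0,0.128,0],"grip": 0},
  {"xyz": [0,-2.5,0],"dr": [0,0.128,0],"grip": 0},
  {"xyz": [0,-2.5,0],"dr": [0,0.128,0],"grip": 0},
  {"xyz": [0,-1.5,0],"dr": [0,0.127,0],"grip": 0},
])

```text
clock: 0.55
eef_pos: [258.4, -623.8, 345.2]
ee_rot: [0.043, -0.044, -0.705, 0.706]
ft_force: [-0.9, 0.4, 0.3]
finger_gap: 85.3
```

Request:
move_arm([
  {"xyz": [-1.8,0,-4.2],"dr": [0,0,0],"grip": 0},
  {"xyz": [-1.8,0,-4.2],"dr": [0,0,0],"grip": 0},
  {"xyz": [-1.8,0,-4.2],"dr": [0,0,0],"grip": 0},
  {"xyz": [-1.8,0,-4.2],"dr": [0,0,0],"grip": 0},
  {"xyz": [-1.8,0,-4.2],"dr": [0,0,0],"grip": 0},
])

```text
clock: 1.05
eef_pos: [373.0, -423.9, 343.2]
ee_rot: [-0.042, 0.042, 0.706, -0.706]
ft_force: [0.6, -0.4, -0.1]
finger_gap: 85.0
```

Request:
move_arm([
  {"xyz": [-1.8,0,-4.2],"dr": [0,0,0],"grip": 0},
  {"xyz": [-1.8,0,-4.2],"dr": [0,0,0],"grip": 0},
  {"xyz": [-1.8,0,-4.2],"dr": [0,0,0],"grip": 0},
  {"xyz": [-1.8,0,-4.2],"dr": [0,0,0],"grip": 0},
  {"xyz": [-1.8,0,-4.2],"dr": [0,0,0],"grip": 0},
])

```text
clock: 1.55
eef_pos: [487.1, -226.0, 343.4]
ee_rot: [0.042, -0.042, -0.706, 0.706]
ft_force: [1.1, -0.2, -0.4]
finger_gap: 85.2
```

Request:
move_arm([
  {"xyz": [-0.8,0,-4.7],"dr": [0,0,0],"grip": 0},
  {"xyz": [-0.4,0,-4.7],"dr": [0,0,0],"grip": 0},
  {"xyz": [0,0,-4.7],"dr": [0,0,0],"grip": 0},
  {"xyz": [0,0,-4.7],"dr": [0,0,0],"grip": 0},
  {"xyz": [0.5,0,-4.7],"dr": [0,0,0],"grip": 0},
])

```text
clock: 2.05
eef_pos: [521.3, 6.7, 343.3]
ee_rot: [-0.042, 0.042, 0.706, -0.706]
ft_force: [0.5, 0.7, 1.1]
finger_gap: 85.5
```

Request:
move_arm([
  {"xyz": [1,0,-4.7],"dr": [0,0,0],"grip": 0},
  {"xyz": [1,0,-4.7],"dr": [0,0,0],"grip": 0},
  {"xyz": [1,0,-4.7],"dr": [0,0,0],"grip": 0},
  {"xyz": [1,0,-4],"dr": [0,0,0],"grip": 0},
  {"xyz": [0,0,0],"dr": [0,0,0],"grip": 0},
])

```text
clock: 2.55
eef_pos: [501.2, 195.1, 343.3]
ee_rot: [-0.039, 0.039, 0.707, -0.705]
ft_force: [0.2, -0.6, 0.5]
finger_gap: 85.1
```

Run:
```python
from h import *
s=snap('wrist','wrist1'); print(bot.state()['eef_pos'],bot.state()['joint_pos'].round(2)); print(proj(s,[464,312,0]))
```

```text
[502.02226149 192.03637626 343.09706418] [-0.1   0.16 -0.43  1.78  0.07  1.22 -2.23]
(np.float64(208.8013136061859), np.float64(197.46342769637204))
```

View pics/wrist1.png

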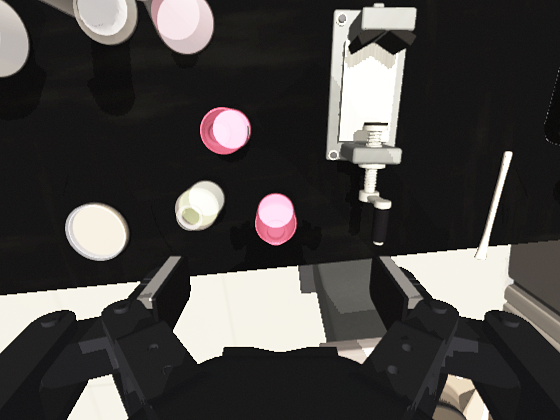

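Run:
```python
from h import *
from scipy.optimize import least_squares
s=load('wrist1'); W=cloud(s)
m=(np.hypot(W[...,0]-464,W[...,1]-312)<45)
for lo,hi in [(5,20),(20,40),(40,60),(60,85),(88,110)]:
    P=W[m&(W[...,2]>lo)&(W[...,2]<hi)]; 
    if len(P): print(lo,len(P),((P.max(0)+P.min(0))/2).round(1),np.ptp(P,axis=0).round(1))
m0=(W[...,0]>440)&(W[...,0]<720)&(W[...,1]>-10)&(W[...,1]<150)
for nm,lo,hi,x0,x1 in [('post',89,97,495,535),('jaw',82,88,635,690)]:
    P=W[m0&(W[...,2]>lo)&(W[...,2]<hi)&(W[...,0]>x0)&(W[...,0]<x1)]
    print(nm,cv2.minAreaRect(P[:,:2].astype(np.float32)),np.median(P,axis=0).round(1))
a=cv2.resize(s['pixels'][0:270,150:430],None,fx=2.2,fy=2.2,interpolation=cv2.INTER_CUBIC)[:,:,::-1]; cv2.imwrite('pics/cw1.png',a)
# model overlay
th=np.linspace(0,2*np.pi,60)
b=s['pixels'][:,:,::-1].copy()
for h,r in [(0,29),(60,29),(103,15.5)]:
    pts=np.array([proj(s,[464+r*np.cos(t),312+r*np.sin(t),h]) for t in th]); cv2.polylines(b,[np.int32(pts*16)],True,(0,255,0),1,shift=4)
yw=np.radians(-6.8);c,sn=np.cos(yw),np.sin(yw)
def V(x,y,z): return [592+c*x-sn*y,64.5+sn*x+c*y,z]
for pl in [[(-98,-50,10),(98,-50,10),(98,50,10),(-98,50,10)],[(-90,-30,93),(-70,-30,93),(-70,30,93),(-90,30,93)],[(61.5,-30,85),(84.5,-30,85),(84.5,30,85),(61.5,30,85)]]:
    pts=np.array([proj(s,V(*p)) for p in pl]); cv2.polylines(b,[np.int32(pts*16)],True,(0,255,0),1,shift=4)
cv2.imwrite('pics/ov1.png',cv2.resize(b[0:270,50:430],None,fx=2.1,fy=2.1))
```

```text
5 94 [470.4 306.6  12.7] [44.3 39.9 14.6]
20 143 [470.  306.8  29.9] [45.3 41.2 19.5]
40 345 [467.5 312.   50. ] [50.7 51.9 20. ]
60 892 [464.2 314.   72.6] [57.4 56.4 24.7]
88 358 [464.  314.1  95.6] [32.8 32.4 14.4]
post ((513.531005859375, 76.34981536865234), (58.9700927734375, 19.39487648010254), 83.36318969726562) [514.   76.2  91.6]
jaw ((655.0670776367188, 59.46662902832031), (63.50579071044922, 36.52348709106445), 85.8494644165039) [658.2  57.6  83.5]
```

View pics/ov1.png

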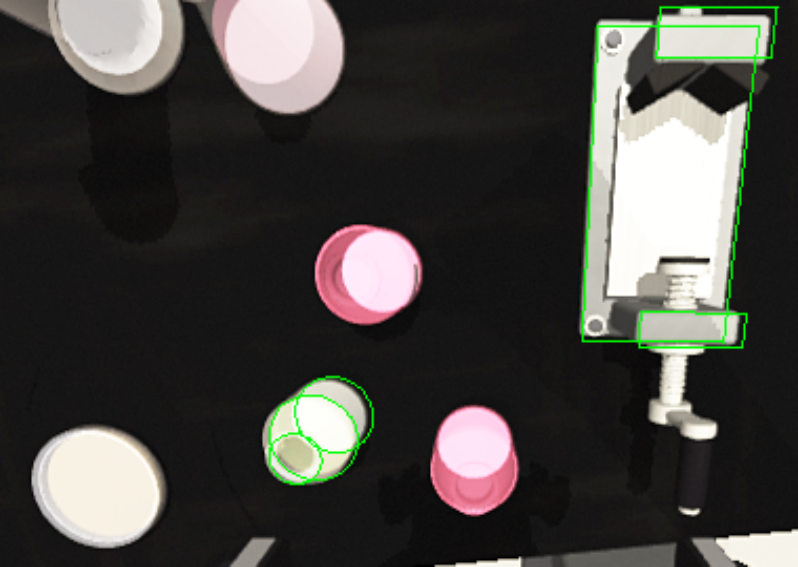

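Request:
move_arm([
  {"xyz": [1.3,0,-2.9],"dr": [0,0,0],"grip": 0},
  {"xyz": [1.3,0,-2.9],"dr": [0,0,0],"grip": 0},
  {"xyz": [1.3,0,-2.9],"dr": [0,0,0],"grip": 0},
  {"xyz": [1.3,0,-2.9],"dr": [0,0,0],"grip": 0},
  {"xyz": [0,2,0],"dr": [0,-0.1,0],"grip": 0},
])

```text
clock: 3.1
eef_pos: [464.2, 314.4, 325.1]
ee_rot: [-0.004, 0.006, 0.708, -0.706]
ft_force: [0.4, 0.2, -1.8]
finger_gap: 85.4
```

Request:
move_arm([
  {"xyz": [0,4,0],"dr": [0,-0.1,0],"grip": 0},
  {"xyz": [0,4,0],"dr": [0,-0.1,0],"grip": 0},
  {"xyz": [0,4,0],"dr": [0,0,0],"grip": 0},
  {"xyz": [0,2,0],"dr": [0,0,0],"grip": 0},
  {"xyz": [0,0,0],"dr": [0,0,0],"grip": 0},
])

```text
clock: 3.6
eef_pos: [464.3, 308.5, 180.5]
ee_rot: [-0.062, 0.065, -0.703, 0.705]
ft_force: [0.6, -0.1, -0.1]
finger_gap: 85.4
```

```bash
cat >> h.py <<'E'
from scipy.spatial.transform import Rotation as Ro
def TR(st=None):
    q=(st or bot.state())['ee_rot']; return Ro.from_quat([q[1],q[2],q[3],q[0]]).as_matrix()
def go(target,st=None):
    st=st or bot.state(); return (TR(st).T@(np.array(target)-st['eef_pos'])/10).round(2)
E
python3 - <<'E'
from h import *
s=snap('wrist','wrist2'); st=bot.state(); print(st['eef_pos'],st['joint_pos'].round(2)); print(TR(st).round(3)); print(go([464,313.5,56]))
b=s['pixels'][:,:,::-1].copy()
th=np.linspace(0,2*np.pi,60)
for h,r in [(0,29),(60,29),(103,15.5)]:
    pts=np.array([proj(s,[464+r*np.cos(t),313.5+r*np.sin(t),h]) for t in th]); cv2.polylines(b,[np.int32(pts*16)],True,(0,255,0),1,shift=4)
cv2.imwrite('pics/ov2.png',b)
E
```

```text
[464.964684   309.43207062 182.59159334] [-0.27  0.36 -0.53  1.91  0.22  0.93 -2.29]
[[-0.984 -0.002  0.18 ]
 [-0.18  -0.001 -0.984]
 [ 0.002 -1.     0.001]]
[-1.000e-02  1.266e+01 -4.300e-01]
```

View pics/ov2.png

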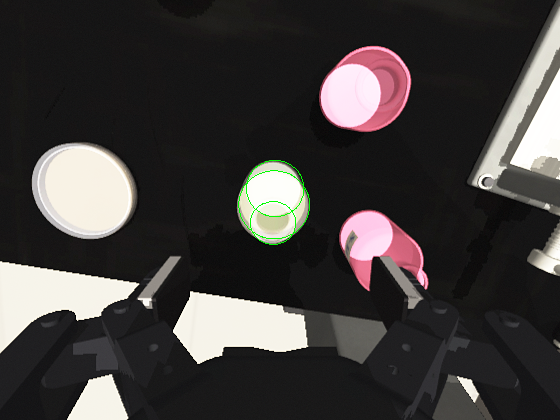

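Request:
move_arm([
  {"xyz": [0,3,-0.43],"dr": [0,0,0],"grip": 0},
  {"xyz": [0,3,0],"dr": [0,0,0],"grip": 0},
  {"xyz": [0,3,0],"dr": [0,0,0],"grip": 0},
  {"xyz": [0,2.4,0],"dr": [0,0,0],"grip": 0},
  {"xyz": [0,1,0],"dr": [0,0,0],"grip": 0},
])

```text
clock: 4.15
eef_pos: [464.7, 314.4, 59.0]
ee_rot: [-0.064, 0.064, -0.704, 0.704]
ft_force: [-0.3, -0.0, -0.7]
finger_gap: 85.4
```

Request:
move_arm([
  {"xyz": [0,0,0],"dr": [0,0,0],"grip": 0},
  {"xyz": [0,0,0],"dr": [0,0,0],"grip": 0},
])

```text
clock: 4.35
eef_pos: [465.1, 315.3, 60.9]
ee_rot: [0.065, -0.063, 0.704, -0.704]
ft_force: [-0.4, 0.2, 0.0]
finger_gap: 85.3
```

Run:
```python
from h import *
s=snap('wrist','wrist3');snap('scene','scene3'); st=bot.state(); print(st['eef_pos'],st['ft_force'],st['joint_pos'].round(2)); print(go([464,313.5,56]))
a=load('scene3')['pixels'][150:330,120:360,::-1]; b=s['pixels'][:,:,::-1]
cv2.imwrite('pics/c3.png',cv2.resize(a,None,fx=3.3,fy=3.3,interpolation=cv2.INTER_CUBIC))
```

```text
[465.10225977 315.2920025   60.9549981 ] [-0.27272453 -0.16748307 -0.60229106] [-0.35  0.53 -0.46  1.98  0.35  0.7  -2.41]
[0.14 0.5  0.16]
```

View pics/c3.png

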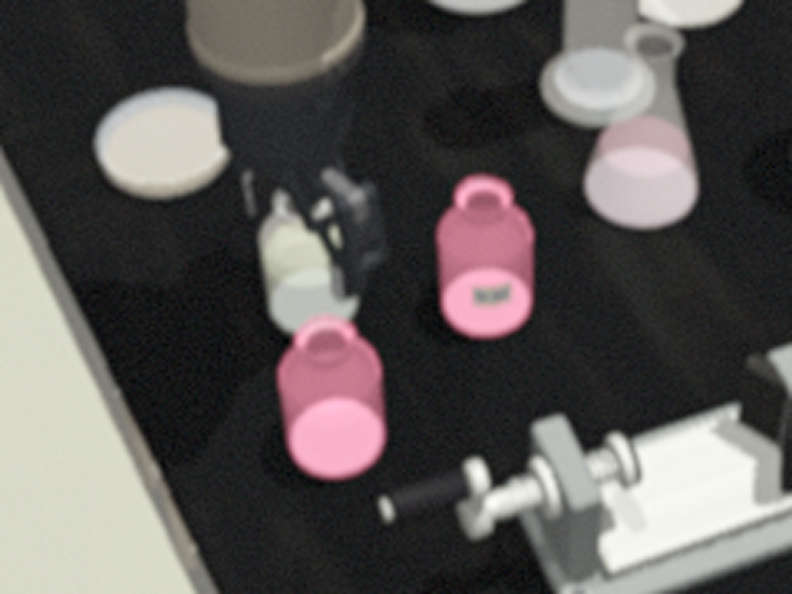

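View pics/wrist3.png

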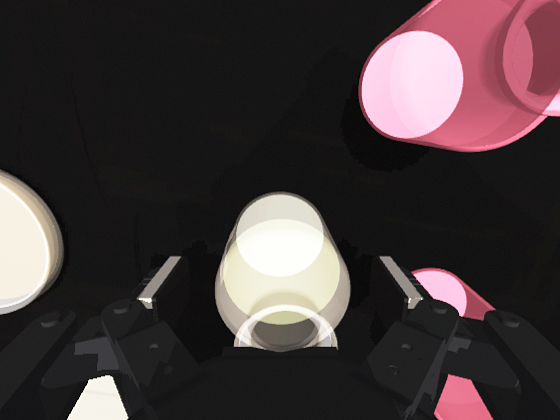

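Request:
move_arm([
  {"xyz": [0.1,0.4,0.1],"dr": [0,0,0],"grip": 0},
  {"xyz": [0,0,0],"dr": [0,0,0],"grip": 140},
  {"xyz": [0,0,0],"dr": [0,0,0],"grip": 140},
  {"xyz": [0,0,0],"dr": [0,0,0],"grip": 140},
  {"xyz": [0,0,0],"dr": [0,0,0],"grip": 140},
], force=30)

```text
clock: 4.95
eef_pos: [463.5, 313.7, 55.8]
ee_rot: [0.064, -0.064, 0.704, -0.704]
ft_force: [-1.9, -1.5, 6.6]
finger_gap: 56.3
```

Request:
move_arm([
  {"xyz": [0,0,0],"dr": [0,0,0],"grip": 140},
  {"xyz": [0,0,0],"dr": [0,0,0],"grip": 140},
])

```text
clock: 5.15
eef_pos: [463.5, 313.7, 55.8]
ee_rot: [0.064, -0.064, 0.704, -0.704]
ft_force: [-2.2, -2.1, 6.3]
finger_gap: 56.7
```

Request:
move_arm([
  {"xyz": [0,-2,0],"dr": [0,0,0],"grip": 140},
  {"xyz": [0,-4,0],"dr": [0,0,0],"grip": 140},
  {"xyz": [0,-4,0],"dr": [0,0,0],"grip": 140},
  {"xyz": [0,-4,0],"dr": [0,0,0],"grip": 140},
  {"xyz": [0,-2,0],"dr": [0,0,0],"grip": 140},
])

```text
clock: 5.65
eef_pos: [464.0, 314.4, 218.8]
ee_rot: [0.065, -0.063, 0.705, -0.704]
ft_force: [0.1, 0.1, -1.7]
finger_gap: 56.1
```

Run:
```python
from h import *
s=snap('wrist','wrist4'); st=bot.state(); print(st['eef_pos'],st['ft_force'],st['finger_gap']); print(go([540,110,205]))
```

```text
[464.68304994 314.8507245  220.75981143] [2.13142998 1.08492083 1.73601229] 56.51533025223991
[-3.7   1.55 21.51]
```

View pics/wrist4.png

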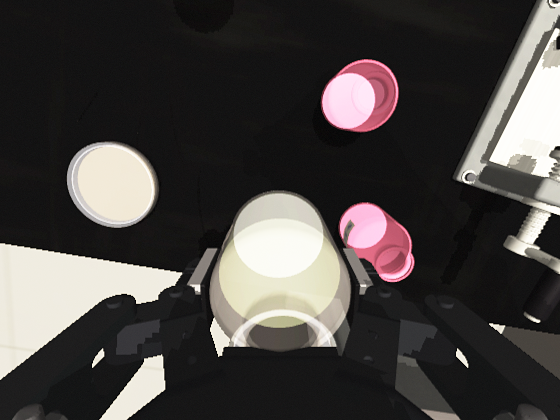

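Request:
move_arm([
  {"xyz": [-0.8,0,4.3],"dr": [0,0,0],"grip": 140},
  {"xyz": [-0.8,0,4.3],"dr": [0,0,0],"grip": 140},
  {"xyz": [-0.7,0,4.3],"dr": [0,0,0],"grip": 140},
  {"xyz": [-0.7,0,4.3],"dr": [0,0,0],"grip": 140},
  {"xyz": [-0.7,0,4.3],"dr": [0,0,0],"grip": 140},
])

```text
clock: 6.2
eef_pos: [538.8, 107.1, 215.2]
ee_rot: [-0.064, 0.064, -0.704, 0.704]
ft_force: [0.3, 0.0, -1.1]
finger_gap: 56.1
```

Request:
move_arm([
  {"xyz": [0,0,0],"dr": [0,0.1,0],"grip": 140},
  {"xyz": [0,0,0],"dr": [0,0.1,0],"grip": 140},
  {"xyz": [0,0,0],"dr": [0,0.09,0],"grip": 140},
  {"xyz": [0,0,0],"dr": [0,0,0],"grip": 140},
])

```text
clock: 6.6
eef_pos: [538.5, 108.8, 215.1]
ee_rot: [0.039, -0.039, -0.706, 0.706]
ft_force: [-0.5, 0.9, -1.1]
finger_gap: 56.4
```

Run:
```python
from h import *
s=snap('wrist','wrist5'); st=bot.state(); print(st['eef_pos'],st['joint_pos'].round(2)); print(TR().round(3))
W=cloud(s)
m0=(W[...,0]>440)&(W[...,0]<720)&(W[...,1]>-10)&(W[...,1]<150)
for nm,lo,hi,x0,x1 in [('post',89,97,495,535),('jaw',82,88,635,690)]:
    P=W[m0&(W[...,2]>lo)&(W[...,2]<hi)&(W[...,0]>x0)&(W[...,0]<x1)]
    if len(P)>5: print(nm,cv2.minAreaRect(P[:,:2].astype(np.float32)),np.median(P,axis=0).round(1))
```

```text
[538.49285883 108.92303876 215.14608078] [ 0.02  0.29 -0.4   1.91  0.14  0.97 -2.12]
[[-0.994 -0.    -0.106]
 [ 0.106 -0.    -0.994]
 [ 0.    -1.     0.   ]]
post ((512.1610717773438, 61.015281677246094), (28.40970802307129, 19.370410919189453), 83.20891571044922) [513.6  59.1  91.6]
jaw ((655.4760131835938, 58.856590270996094), (64.9001693725586, 36.4688606262207), 85.11654663085938) [658.4  57.8  83.5]
```

View pics/wrist5.png

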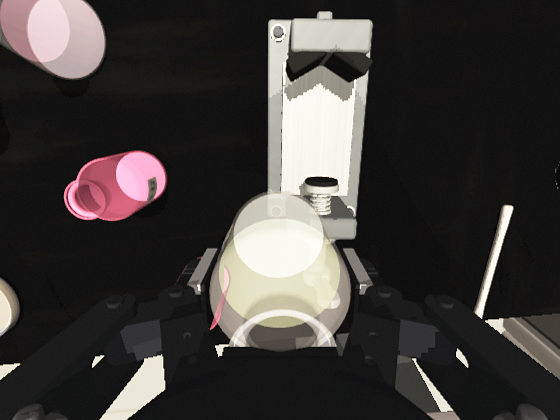

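Run:
```python
from h import *
s=load('wrist5')
a=cv2.resize(s['pixels'][5:255,230:410,::-1],None,fx=3.2,fy=3.2,interpolation=cv2.INTER_CUBIC)[:600]; 
cv2.imwrite('pics/c5.png',a)
```

```text
(no output)
```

View pics/c5.png

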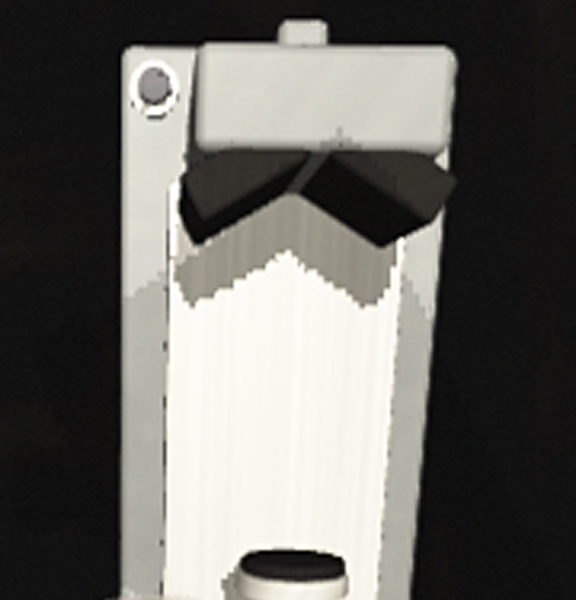

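Run:
```python
from h import *
from scipy.optimize import least_squares
s=load('wrist5'); px=lambda u,v:(230+u/3.2,5+v/3.2)
pts=[((197,46),85,84.5,30),((456,46),85,84.5,-30),((450,152),85,61.5,-30),((197,150),85,61.5,30),
((165,560),25,None,35),((170,300),25,None,35),((382,560),25,None,-35),((398,290),25,None,-35),((122,46),11,98,50)]
def own(p,X): 
    c,n=np.cos(p[2]),np.sin(p[2]); d=X[:2]-p[:2]; return np.array([c*d[0]+n*d[1],-n*d[0]+c*d[1]])
Q=[onplane(s,*px(*a[0]),a[1]) for a in pts]
def res(p):
    r=[]
    for a,X in zip(pts,Q):
        o=own(p,X); r.append(o[1]-a[3]); 
        if a[2] is not None: r.append(o[0]-a[2])
    return r
r=least_squares(res,[592,64,-.11],x_scale=[1,1,.01],loss='soft_l1'); p=r.x
print(p.round(2),np.degrees(p[2]),np.round(res(p),1))
for a,X in zip(pts,Q): print(a[1:],X.round(1),own(p,X).round(1))
c,n=np.cos(p[2]),np.sin(p[2])
for nm,x in [('seat-4.5',20.5),('post',-80),('jawc',73)]: print(nm,(p[0]+c*x).round(1),(p[1]+n*x).round(1))
```

```text
[ 5.8914e+02  6.5850e+01 -1.2000e-01] -7.0652111834283975 [-0.2 -1.6  1.2 -0.8  0.5  0.4 -0.7  0.1 -0.2 -0.6 -0.2  1.3 -0.5  5.1]
(85, 84.5, 30) [675.1  85.2  85. ] [82.9 29.8]
(85, 84.5, -30) [668.7  27.   85. ] [ 83.7 -28.8]
(85, 61.5, -30) [647.  29.  85.] [ 61.9 -29.5]
(85, 61.5, 30) [653.9  87.4  85. ] [61.6 29.3]
(25, None, 35) [546.7 106.1  25. ] [-47.1  34.8]
(25, None, 35) [625.2  96.1  25. ] [32.1 34.4]
(25, None, -35) [539.   36.6  25. ] [-46.2 -35.2]
(25, None, -35) [620.5  28.   25. ] [ 35.8 -33.7]
(11, 98, 50) [697.5 102.3  11. ] [103.1  49.5]
seat-4.5 609.5 63.3
post 509.7 75.7
jawc 661.6 56.9
```

Run:
```python
from h import *
s=load('wrist5'); px=lambda u,v:(230+u/3.2,5+v/3.2)
p=np.array([590.8,65.5,-.122])
def own(X): 
    c,n=np.cos(p[2]),np.sin(p[2]); d=X[:2]-p[:2]; return np.array([c*d[0]+n*d[1],-n*d[0]+c*d[1]]).round(1)
W=cloud(s)
for q in [(290,552),(290,562),(290,575),(300,590)]:
    u,v=px(*q); X=W[int(v),int(u)]; print(q,X.round(1),own(X), own(onplane(s,u,v,80)),own(onplane(s,u,v,87)))
c,n=np.cos(p[2]),np.sin(p[2]); x=20
T=[p[0]+c*x,p[1]+n*x]; print('place',T, go([T[0],T[1],190]))
```

```text
(290, 552) [552.7  70.6  61.3] [-38.4   0.4] [-35.3   2.4] [-34.    3.4]
(290, 562) [553.2  72.5  76.6] [-38.2   2.4] [-38.    2.3] [-36.6   3.3]
(290, 575) [551.7  73.7  85.3] [-39.8   3.4] [-41.5   2.1] [-40.    3.1]
(300, 590) [547.3  71.6  85.8] [-44.    0.8] [-45.6  -0.7] [-44.    0.3]
place [np.float64(610.6513445196458), np.float64(63.066048323749044)] [-7.66  2.51  3.8 ]
```

Request:
move_arm([
  {"xyz": [-2.5,0,1.3],"dr": [0,0.016,0],"grip": 140},
  {"xyz": [-2.5,0,1.2],"dr": [0,0,0],"grip": 140},
  {"xyz": [-2.7,0.7,1.2],"dr": [0,0,0],"grip": 140},
  {"xyz": [0,2,0],"dr": [0,0,0],"grip": 140},
  {"xyz": [0,2,0],"dr": [0,0,0],"grip": 140},
])

```text
clock: 7.15
eef_pos: [611.3, 62.5, 167.5]
ee_rot: [-0.043, 0.043, 0.706, -0.706]
ft_force: [-0.7, 0.2, -1.2]
finger_gap: 56.5
```

Request:
move_arm([
  {"xyz": [0,2,0],"dr": [0,0,0],"grip": 140},
  {"xyz": [0,2,0],"dr": [0,0,0],"grip": 140},
  {"xyz": [0,0,0],"dr": [0,0,0],"grip": 140},
])

```text
clock: 7.45
eef_pos: [609.2, 62.8, 125.7]
ee_rot: [0.044, -0.041, -0.706, 0.706]
ft_force: [-0.8, -0.8, -1.5]
finger_gap: 56.4
```

Run:
```python
from h import *
s=snap('wrist','wrist6'); snap('scene','scene6');st=bot.state(); print(st['eef_pos'],st['ft_force'],st['joint_pos'].round(2)); print(go([610.6,63.1,85]))
cv2.imwrite('pics/c6.png',cv2.resize(load('scene6')['pixels'][210:350,220:400,::-1],None,fx=4,fy=4,interpolation=cv2.INTER_CUBIC))
```

```text
[610.7058734   63.14050959 128.52676075] [ 0.23310561 -0.46229586 -0.12574143] [ 0.06  0.48 -0.34  1.83  0.21  0.86 -2.08]
[0.01 4.35 0.01]
```

View pics/c6.png

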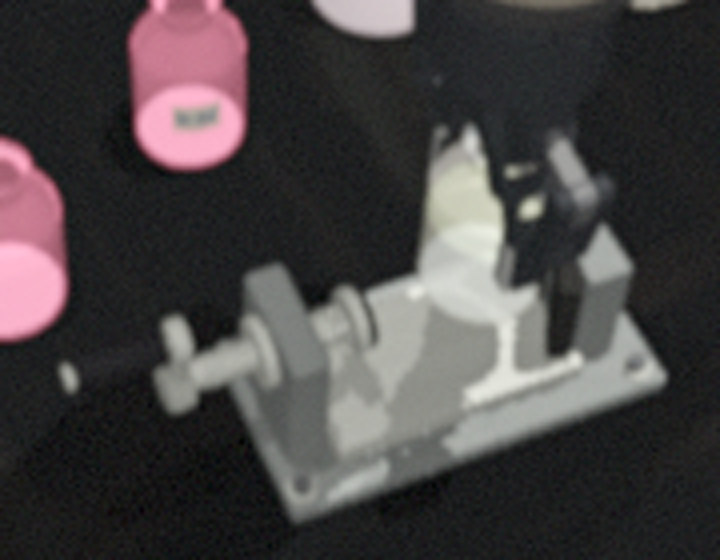

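View pics/wrist6.png

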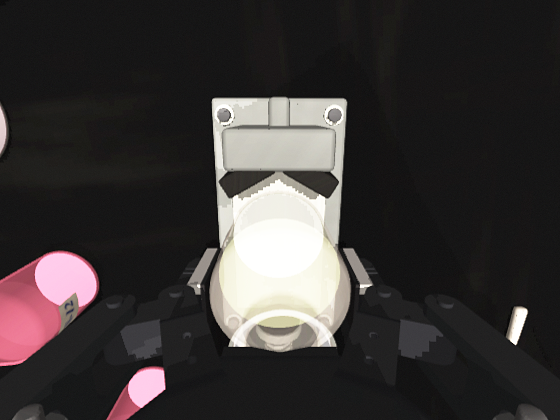

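Request:
move_arm([
  {"xyz": [0,1.5,0],"dr": [0,0,0],"grip": 140},
  {"xyz": [0,1.5,0],"dr": [0,0,0],"grip": 140},
  {"xyz": [0,1.0,0],"dr": [0,0,0],"grip": 140},
  {"xyz": [0,0,0],"dr": [0,0,0],"grip": 140},
  {"xyz": [0,0,0],"dr": [0,0,0],"grip": 140},
])

```text
clock: 8.05
eef_pos: [610.7, 63.1, 88.1]
ee_rot: [-0.044, 0.044, 0.706, -0.706]
ft_force: [-0.6, 1.1, -0.9]
finger_gap: 56.4
```

Run:
```python
from h import *
s=snap('wrist','wrist7');st=bot.state(); print(st['eef_pos'],st['ft_force']); print(go([610.6,63.1,81]))
```

```text
[610.95349049  63.11683235  88.56593077] [-0.62715321  0.58854963 -1.22282932]
[0.04 0.76 0.01]
```

View pics/wrist7.png

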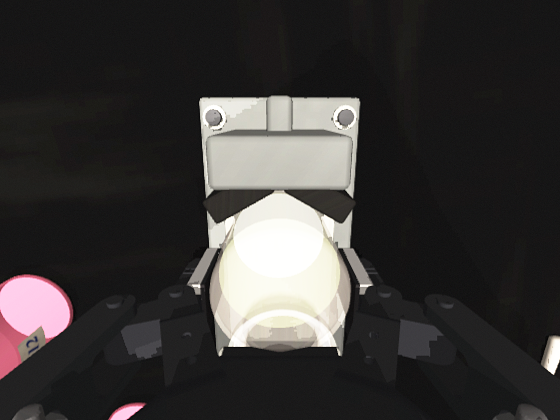

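Request:
move_arm([
  {"xyz": [0,0.5,0],"dr": [0,0,0],"grip": 140},
  {"xyz": [0,0.1,0],"dr": [0,0,0],"grip": 140},
  {"xyz": [0,0,0],"dr": [0,0,0],"grip": 140},
])

```text
clock: 8.4
eef_pos: [610.7, 62.9, 82.3]
ee_rot: [0.044, -0.044, -0.706, 0.706]
ft_force: [0.6, 0.2, -0.6]
finger_gap: 56.5
```

Request:
move_arm([
  {"xyz": [0,0.1,0],"dr": [0,0,0],"grip": 140},
  {"xyz": [0,0,0],"dr": [0,0,0],"grip": 140},
])

```text
clock: 8.6
eef_pos: [610.8, 63.0, 81.4]
ee_rot: [-0.044, 0.044, 0.706, -0.706]
ft_force: [0.7, 0.6, -0.7]
finger_gap: 56.5
```

Request:
move_arm([
  {"xyz": [0,0.1,0],"dr": [0,0,0],"grip": 140},
  {"xyz": [0,0,0],"dr": [0,0,0],"grip": 140},
])

```text
clock: 8.8
eef_pos: [610.9, 63.0, 80.8]
ee_rot: [-0.044, 0.044, 0.706, -0.706]
ft_force: [-3.0, -0.4, 5.7]
finger_gap: 55.8
```

Request:
move_arm([
  {"xyz": [0,0.1,0],"dr": [0,0,0],"grip": 140},
  {"xyz": [0,0,0],"dr": [0,0,0],"grip": 140},
])

```text
clock: 9.0
eef_pos: [611.1, 63.0, 80.8]
ee_rot: [0.044, -0.044, -0.706, 0.706]
ft_force: [-7.8, -1.9, 21.2]
finger_gap: 56.1
```

Request:
move_arm([
  {"xyz": [0,-0.1,0],"dr": [0,0,0],"grip": 140},
  {"xyz": [0,0,0],"dr": [0,0,0],"grip": 80},
  {"xyz": [0,0,0],"dr": [0,0,0],"grip": 50},
  {"xyz": [0,0,0],"dr": [0,0,0],"grip": 20},
  {"xyz": [0,0,0],"dr": [0,0,0],"grip": 0},
])

```text
clock: 9.5
eef_pos: [610.7, 63.0, 80.2]
ee_rot: [-0.044, 0.044, 0.706, -0.706]
ft_force: [0.4, 0.5, -0.7]
finger_gap: 85.7
```

Request:
move_arm([
  {"xyz": [0,0,0],"dr": [0,0,0],"grip": 0},
  {"xyz": [0,0,0],"dr": [0,0,0],"grip": 0},
])

```text
clock: 9.7
eef_pos: [610.7, 63.0, 80.3]
ee_rot: [-0.044, 0.044, 0.706, -0.706]
ft_force: [-0.1, -0.7, 0.6]
finger_gap: 85.1
```

Run:
```python
from h import *
s=snap('wrist','wrist8');snap('scene','scene8');st=bot.state(); print(st['eef_pos'],st['ft_force'],st['finger_gap'])
cv2.imwrite('pics/c8.png',cv2.resize(load('scene8')['pixels'][210:350,220:400,::-1],None,fx=4,fy=4,interpolation=cv2.INTER_CUBIC))
```

```text
[610.73060599  63.01112045  80.30177051] [-0.38331607 -0.09118061  0.3653926 ] 85.57416167459023
```

View pics/wrist8.png

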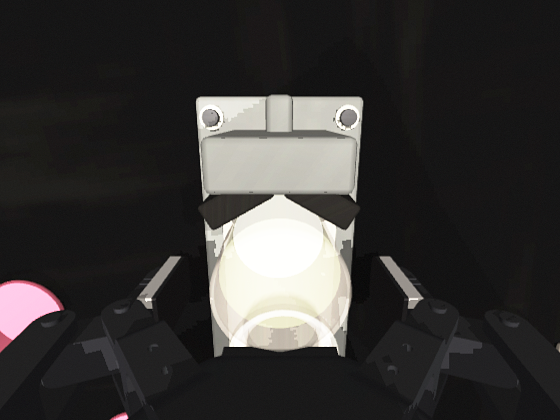

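View pics/c8.png

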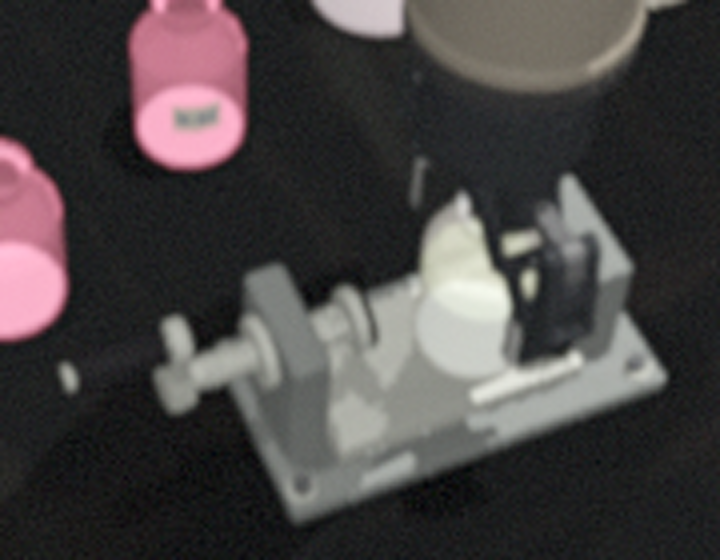

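Request:
move_arm([
  {"xyz": [0,-3,0],"dr": [0,0,0],"grip": 0},
  {"xyz": [0,-4,0],"dr": [0,0,0],"grip": 0},
  {"xyz": [0,-4.5,0],"dr": [0,0,0],"grip": 0},
  {"xyz": [2,-4,0],"dr": [0,0,0],"grip": 0},
  {"xyz": [4,0,0],"dr": [0,0,0],"grip": 0},
])

```text
clock: 10.3
eef_pos: [554.3, 70.9, 240.3]
ee_rot: [-0.041, 0.047, 0.706, -0.705]
ft_force: [1.4, 0.2, 0.6]
finger_gap: 85.3
```

Request:
move_arm([
  {"xyz": [4,0,0],"dr": [0,0,0],"grip": 0},
  {"xyz": [4,0,0],"dr": [0,0,0],"grip": 0},
  {"xyz": [2,0,0],"dr": [0,0,0],"grip": 0},
  {"xyz": [0,0,0],"dr": [0,0,0],"grip": 0},
])

```text
clock: 10.7
eef_pos: [449.7, 83.0, 235.7]
ee_rot: [0.043, -0.044, -0.705, 0.706]
ft_force: [0.0, -0.2, -0.8]
finger_gap: 85.3
```

Run:
```python
from h import *
s=snap('wrist','wrist9');snap('scene','scene9');snap('top','top9');st=bot.state(); print(st['eef_pos'],st['joint_pos'].round(2))
cv2.imwrite('pics/c9.png',cv2.resize(load('scene9')['pixels'][210:350,220:400,::-1],None,fx=4,fy=4,interpolation=cv2.INTER_CUBIC))
```

```text
[452.63029879  82.77873901 235.64259083] [ 0.08  0.12 -0.43  2.07  0.06  0.97 -2.07]
```

View pics/wrist9.png

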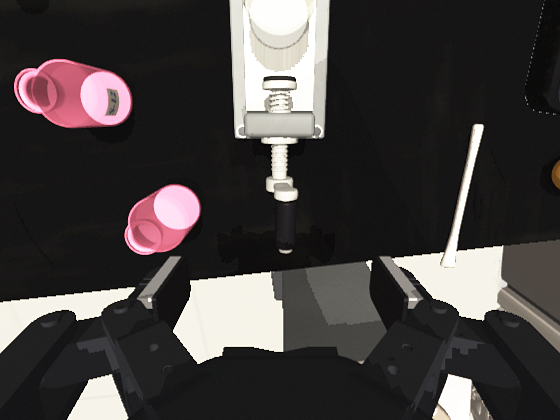

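View pics/c9.png

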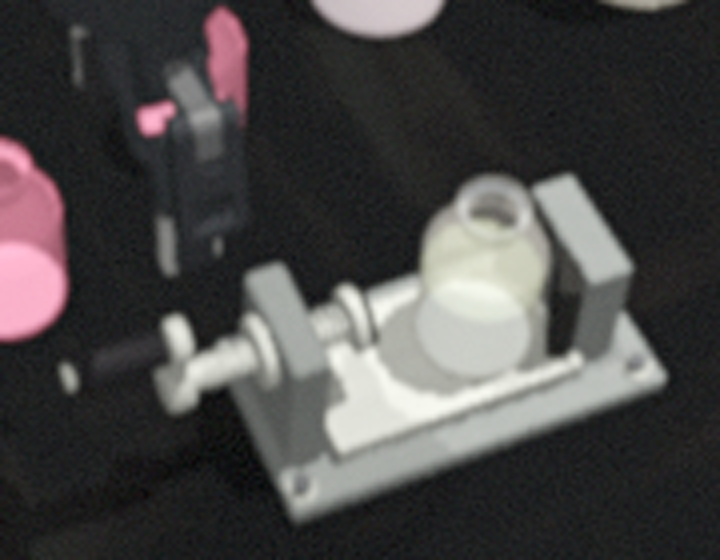

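Run:
```python
from h import *
s=load('wrist9'); W=cloud(s)
cv2.imwrite('pics/c9w.png',cv2.resize(s['pixels'][60:260,210:350,::-1],None,fx=3,fy=3,interpolation=cv2.INTER_CUBIC))
p=np.array([590.8,65.5,-.122]); c,n=np.cos(p[2]),np.sin(p[2])
D=W[...,:2]-p[:2]; O=np.stack([c*D[...,0]+n*D[...,1],-n*D[...,0]+c*D[...,1],W[...,2]],-1)
dark=s['pixels'].max(-1)<70
m=(O[...,0]>-215)&(O[...,0]<-90)&(abs(O[...,1])<55)&(O[...,2]>25)
for lo in range(-200,-90,8):
    q=m&(O[...,0]>=lo)&(O[...,0]<lo+8); P=O[q]
    if len(P)>3: print(lo,len(P),P.min(0).round(1),P.max(0).round(1),np.median(P,axis=0).round(1))
q=(O[...,2]>89)&(O[...,2]<97)&(abs(O[...,0]+80)<25)&(abs(O[...,1])<45); P=O[q]; print('post',P.min(0),P.max(0))
q=(O[...,2]>70)&(abs(O[...,0]+30)<22)&(abs(O[...,1])<25); P=O[q]; print('pad',np.percentile(P,[1,50,99],axis=0).round(1))
q=(O[...,2]>95)&(O[...,0]>-10)&(O[...,0]<60)&(abs(O[...,1])<40); P=O[q]; print('bottle',P.min(0),P.max(0))
```

```text
-184 97 [-183.3  -12.9  111. ] [-176.     4.4  120.5] [-178.6   -4.1  116.5]
-176 185 [-176.   -12.8  110.6] [-168.     4.3  120.6] [-172.    -4.1  118. ]
-168 191 [-168.   -12.7  111.4] [-160.1    4.3  120.5] [-164.    -4.1  118.1]
-160 483 [-159.9  -54.4  112. ] [-152.    54.7  289.7] [-153.6   -4.1  237.1]
-152 2231 [-152.   -55.   110.9] [-144.    55.   294.7] [-147.8   -7.2  276.4]
-144 2911 [-144.   -55.    75.3] [-136.   55.  295.] [-139.7  -11.4  260.1]
-136 15470 [-136.   -55.    73.5] [-128.    55.   310.2] [-1.319e+02  1.000e-01  2.908e+02]
-128 14274 [-128.   -41.9   66.7] [-120.    43.3  315.2] [-125.5    1.8  303.1]
-120 138 [-120.    -6.6   69.6] [-112.     8.4   79.4] [-116.2    0.9   77. ]
-112 141 [-111.9   -6.6   70.2] [-104.1    8.3   79.8] [-108.     0.8   77. ]
-104 142 [-103.8   -6.5   71.2] [-96.2   8.2  80.1] [-99.9   0.8  77. ]
-96 178 [-95.8 -15.5  71.8] [-90.1  17.   89. ] [-92.2   0.8  85.2]
post [-92.80801671 -28.58206961  89.01449098] [-68.1776855   30.4374077   94.56856359]
pad [[-51.8 -13.8  71.9]
 [-44.2   0.7  82.8]
 [ -8.1  15.3  91.1]]
bottle [ -7.3420562  -24.68687725  95.00105539] [ 11.90123095  26.49147988 111.57670815]
```

View pics/c9w.png

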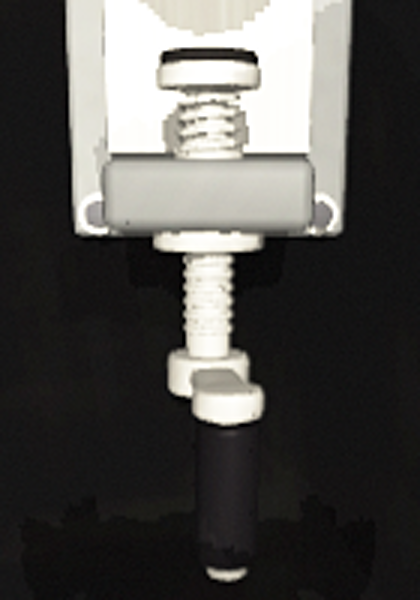

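Run:
```python
from h import *
print(go([423.5,81.9,125]),TR().round(3).tolist())
```

```text
[ 2.89 11.06  0.45] [[-0.992, 0.001, -0.124], [0.124, 0.0, -0.992], [-0.001, -1.0, -0.0]]
```

Request:
move_arm([
  {"xyz": [1.5,2,0.2],"dr": [0,0,0],"grip": 0},
  {"xyz": [1.4,3,0.2],"dr": [0,0,0],"grip": 0},
  {"xyz": [0,3,0],"dr": [0,0,0],"grip": 0},
  {"xyz": [0,2,0],"dr": [0,0,0],"grip": 100},
  {"xyz": [0,0,0],"dr": [0,0,0],"grip": 100},
])

```text
clock: 11.35
eef_pos: [422.0, 82.2, 133.2]
ee_rot: [0.045, -0.042, -0.706, 0.706]
ft_force: [-0.4, -0.2, -0.2]
finger_gap: 59.0
```

Run:
```python
from h import *
s=snap('wrist','wrist10');snap('scene','scene10'); st=bot.state(); print(go([423.5,81.9,125]),st['eef_pos'],st['joint_pos'].round(2),st['finger_gap'])
cv2.imwrite('pics/c10.png',cv2.resize(load('scene10')['pixels'][210:350,180:360,::-1],None,fx=4,fy=4,interpolation=cv2.INTER_CUBIC))
```

```text
[-0.03  1.05  0.07] [423.27505673  82.63259936 135.52138398] [ 0.05  0.22 -0.43  2.22  0.14  0.73 -2.17] 51.854929258570905
```

View pics/wrist10.png

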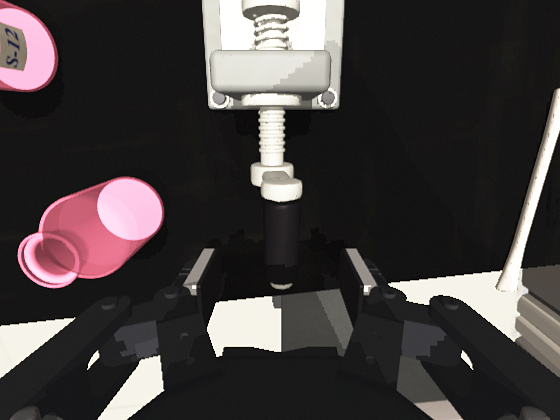

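View pics/c10.png

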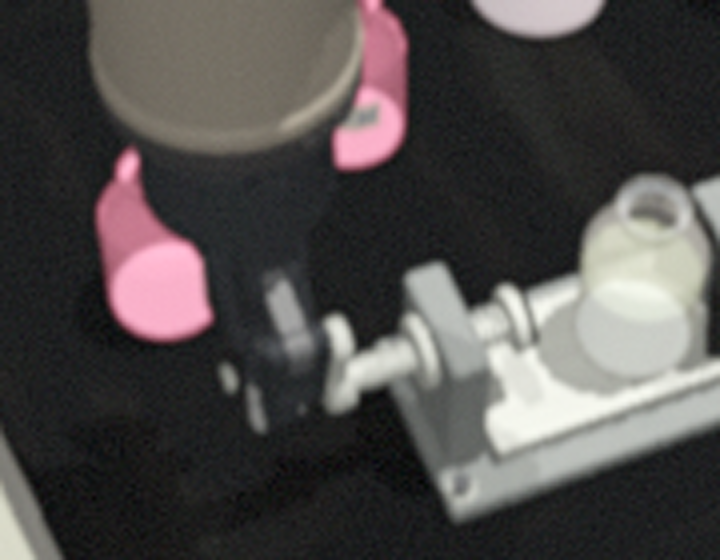

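Request:
move_arm([
  {"xyz": [0,1.0,0.05],"dr": [0,0,0],"grip": 100},
  {"xyz": [0,0,0],"dr": [0,0,0],"grip": 150},
  {"xyz": [0,0,0],"dr": [0,0,0],"grip": 230},
  {"xyz": [0,0,0],"dr": [0,0,0],"grip": 230},
  {"xyz": [0,0,0],"dr": [0,0,0],"grip": 230},
], force=40)

```text
clock: 11.95
eef_pos: [422.7, 81.7, 125.7]
ee_rot: [0.044, -0.044, -0.706, 0.706]
ft_force: [-1.5, -2.8, 3.9]
finger_gap: 16.5
```

Request:
move_arm([
  {"xyz": [0,0,0],"dr": [0,0,0],"grip": 230},
  {"xyz": [0,0,0],"dr": [0,0,0],"grip": 230},
])

```text
clock: 12.15
eef_pos: [422.7, 81.8, 125.6]
ee_rot: [0.044, -0.044, -0.706, 0.706]
ft_force: [-2.5, -3.1, 7.5]
finger_gap: 16.4
```

```bash
cat > plan.py <<'E'
import numpy as np,sys
# plan th0 dth n : rows tool axes cm (error-diffused rounding)
th0,d,n=float(sys.argv[1]),float(sys.argv[2]),int(sys.argv[3]); r=4.0
f=lambda t:np.array([-.477*t,-r*np.cos(t),r*np.sin(t)])
acc=f(th0)
for k in range(1,n+1):
    w=np.round(f(th0+k*d)-acc,2); acc=acc+w
    print(f'{{"xyz": [{w[0]:.2f}, {w[1]:.2f}, {w[2]:.2f}], "dr": [0,0,0], "grip": 230}},',f'th={th0+k*d:.2f}' if k%5==0 else '')
E
python3 plan.py 0.12 0.15 20
```

```text
{"xyz": [-0.07, 0.12, 0.59], "dr": [0,0,0], "grip": 230}, 
{"xyz": [-0.07, 0.20, 0.56], "dr": [0,0,0], "grip": 230}, 
{"xyz": [-0.07, 0.28, 0.53], "dr": [0,0,0], "grip": 230}, 
{"xyz": [-0.08, 0.36, 0.48], "dr": [0,0,0], "grip": 230}, 
{"xyz": [-0.07, 0.43, 0.42], "dr": [0,0,0], "grip": 230}, th=0.87
{"xyz": [-0.07, 0.49, 0.35], "dr": [0,0,0], "grip": 230}, 
{"xyz": [-0.07, 0.53, 0.27], "dr": [0,0,0], "grip": 230}, 
{"xyz": [-0.07, 0.57, 0.20], "dr": [0,0,0], "grip": 230}, 
{"xyz": [-0.07, 0.59, 0.10], "dr": [0,0,0], "grip": 230}, 
{"xyz": [-0.08, 0.60, 0.02], "dr": [0,0,0], "grip": 230}, th=1.62
{"xyz": [-0.07, 0.59, -0.08], "dr": [0,0,0], "grip": 230}, 
{"xyz": [-0.07, 0.58, -0.16], "dr": [0,0,0], "grip": 230}, 
{"xyz": [-0.07, 0.55, -0.25], "dr": [0,0,0], "grip": 230}, 
{"xyz": [-0.07, 0.50, -0.32], "dr": [0,0,0], "grip": 230}, 
{"xyz": [-0.07, 0.45, -0.40], "dr": [0,0,0], "grip": 230}, th=2.37
{"xyz": [-0.07, 0.38, -0.46], "dr": [0,0,0], "grip": 230}, 
{"xyz": [-0.08, 0.31, -0.51], "dr": [0,0,0], "grip": 230}, 
{"xyz": [-0.07, 0.24, -0.55], "dr": [0,0,0], "grip": 230}, 
{"xyz": [-0.07, 0.14, -0.59], "dr": [0,0,0], "grip": 230}, 
{"xyz": [-0.07, 0.06, -0.59], "dr": [0,0,0], "grip": 230}, th=3.12
```

Request:
move_arm([
  {"xyz": [-0.07,0.12,0.59],"dr": [0,0,0],"grip": 230},
  {"xyz": [-0.07,0.2,0.56],"dr": [0,0,0],"grip": 230},
  {"xyz": [-0.07,0.28,0.53],"dr": [0,0,0],"grip": 230},
  {"xyz": [-0.08,0.36,0.48],"dr": [0,0,0],"grip": 230},
  {"xyz": [-0.07,0.43,0.42],"dr": [0,0,0],"grip": 230},
])

```text
clock: 12.65
eef_pos: [423.1, 56.0, 111.7]
ee_rot: [-0.044, 0.044, 0.706, -0.706]
ft_force: [-3.6, 1.1, 7.4]
finger_gap: 16.4
```

```bash
cat > an.py <<'E'
from h import *
# axis in TCP space: own x, y=axis; z=72+13
st=bot.state(); P=st['eef_pos']; F=st['ft_force']; c,n=np.cos(-.122),np.sin(-.122)
A0=np.array([590.9,66.3]); d=P[:2]-A0; ox=c*d[0]+n*d[1]; oy=-n*d[0]+c*d[1]; oz=P[2]-85.5
Fx=c*F[0]+n*F[1]; Fy=-n*F[0]+c*F[1]; Fz=F[2]
th=np.arctan2(-oy,oz); er=np.array([-np.sin(th),np.cos(th)]); et=np.array([-np.cos(th),-np.sin(th)])
print(f"t={st['clock']:.2f} own x {ox:.1f} y {oy:.1f} z {oz:.1f} r {np.hypot(oy,oz):.1f} th {th%(2*np.pi):.3f} adv_th {(ox+168.6)/4.77+.12:.2f} | Fax {Fx:.1f} Frad {er@[Fy,Fz]:.1f} Ftan {et@[Fy,Fz]:.1f} |F| {np.linalg.norm(F):.1f} gap {st['finger_gap']:.1f}", st['joint_pos'].round(2)[[3,5,6]])
E
python3 an.py
```

```text
t=12.65 own x -165.3 y -30.6 z 26.2 r 40.3 th 0.862 adv_th 0.81 | Fax -3.7 Frad 4.3 Ftan -6.1 |F| 8.4 gap 16.4 [ 2.25  0.67 -2.13]
```

Request:
move_arm([
  {"xyz": [-0.07,0.49,0.35],"dr": [0,0,0],"grip": 230},
  {"xyz": [-0.07,0.53,0.27],"dr": [0,0,0],"grip": 230},
  {"xyz": [-0.07,0.57,0.2],"dr": [0,0,0],"grip": 230},
  {"xyz": [-0.07,0.59,0.1],"dr": [0,0,0],"grip": 230},
  {"xyz": [-0.08,0.6,0.02],"dr": [0,0,0],"grip": 230},
])

```text
clock: 13.15
eef_pos: [425.6, 46.2, 83.7]
ee_rot: [-0.044, 0.044, 0.706, -0.706]
ft_force: [-2.1, -0.1, 6.5]
finger_gap: 16.4
```

```bash
python3 an.py
```

```text
t=13.15 own x -161.6 y -40.1 z -1.8 r 40.1 th 1.615 adv_th 1.58 | Fax -2.1 Frad 0.1 Ftan -6.6 |F| 6.9 gap 16.4 [ 2.27  0.6  -2.15]
```

Request:
move_arm([
  {"xyz": [-0.07,0.59,-0.08],"dr": [0,0,0],"grip": 230},
  {"xyz": [-0.07,0.58,-0.16],"dr": [0,0,0],"grip": 230},
  {"xyz": [-0.07,0.55,-0.25],"dr": [0,0,0],"grip": 230},
  {"xyz": [-0.07,0.5,-0.32],"dr": [0,0,0],"grip": 230},
  {"xyz": [-0.07,0.45,-0.4],"dr": [0,0,0],"grip": 230},
])

```text
clock: 13.65
eef_pos: [430.8, 57.9, 57.0]
ee_rot: [-0.044, 0.044, 0.706, -0.706]
ft_force: [-1.5, -0.6, 8.9]
finger_gap: 16.6
```

```bash
python3 an.py
```

```text
t=13.65 own x -157.9 y -27.8 z -28.5 r 39.8 th 2.367 adv_th 2.36 | Fax -1.4 Frad -5.9 Ftan -6.8 |F| 9.1 gap 16.6 [ 2.27  0.54 -2.21]
```

Request:
move_arm([
  {"xyz": [-0.07,0.38,-0.46],"dr": [0,0,0],"grip": 230},
  {"xyz": [-0.08,0.31,-0.51],"dr": [0,0,0],"grip": 230},
  {"xyz": [-0.07,0.24,-0.55],"dr": [0,0,0],"grip": 230},
  {"xyz": [-0.07,0.14,-0.59],"dr": [0,0,0],"grip": 230},
  {"xyz": [-0.07,0.06,-0.59],"dr": [0,0,0],"grip": 230},
])

```text
clock: 14.15
eef_pos: [437.5, 83.8, 45.8]
ee_rot: [0.044, -0.044, -0.706, 0.706]
ft_force: [-0.8, -7.1, 9.8]
finger_gap: 16.5
```

```bash
python3 an.py; python3 plan.py 3.12 0.15 20
```

```text
t=14.15 own x -154.4 y -1.3 z -39.7 r 39.7 th 3.108 adv_th 3.11 | Fax 0.0 Frad -9.5 Ftan -7.4 |F| 12.1 gap 16.5 [ 2.25  0.53 -2.29]
{"xyz": [-0.07, -0.03, -0.60], "dr": [0,0,0], "grip": 230}, 
{"xyz": [-0.07, -0.12, -0.59], "dr": [0,0,0], "grip": 230}, 
{"xyz": [-0.07, -0.21, -0.56], "dr": [0,0,0], "grip": 230}, 
{"xyz": [-0.08, -0.29, -0.52], "dr": [0,0,0], "grip": 230}, 
{"xyz": [-0.07, -0.36, -0.48], "dr": [0,0,0], "grip": 230}, th=3.87
{"xyz": [-0.07, -0.44, -0.42], "dr": [0,0,0], "grip": 230}, 
{"xyz": [-0.07, -0.48, -0.34], "dr": [0,0,0], "grip": 230}, 
{"xyz": [-0.07, -0.54, -0.27], "dr": [0,0,0], "grip": 230}, 
{"xyz": [-0.07, -0.57, -0.19], "dr": [0,0,0], "grip": 230}, 
{"xyz": [-0.08, -0.59, -0.10], "dr": [0,0,0], "grip": 230}, th=4.62
{"xyz": [-0.07, -0.60, -0.01], "dr": [0,0,0], "grip": 230}, 
{"xyz": [-0.07, -0.59, 0.08], "dr": [0,0,0], "grip": 230}, 
{"xyz": [-0.07, -0.58, 0.17], "dr": [0,0,0], "grip": 230}, 
{"xyz": [-0.07, -0.54, 0.25], "dr": [0,0,0], "grip": 230}, 
{"xyz": [-0.07, -0.50, 0.33], "dr": [0,0,0], "grip": 230}, th=5.37
{"xyz": [-0.07, -0.45, 0.40], "dr": [0,0,0], "grip": 230}, 
{"xyz": [-0.08, -0.38, 0.46], "dr": [0,0,0], "grip": 230}, 
{"xyz": [-0.07, -0.31, 0.52], "dr": [0,0,0], "grip": 230}, 
{"xyz": [-0.07, -0.22, 0.55], "dr": [0,0,0], "grip": 230}, 
{"xyz": [-0.07, -0.15, 0.58], "dr": [0,0,0], "grip": 230}, th=6.12
```

Tracking is clean; continuing.

Request:
move_arm([
  {"xyz": [-0.07,-0.03,-0.6],"dr": [0,0,0],"grip": 230},
  {"xyz": [-0.07,-0.12,-0.59],"dr": [0,0,0],"grip": 230},
  {"xyz": [-0.07,-0.21,-0.56],"dr": [0,0,0],"grip": 230},
  {"xyz": [-0.08,-0.29,-0.52],"dr": [0,0,0],"grip": 230},
  {"xyz": [-0.07,-0.36,-0.48],"dr": [0,0,0],"grip": 230},
])

```text
clock: 14.65
eef_pos: [444.0, 110.2, 55.5]
ee_rot: [0.045, -0.044, -0.705, 0.706]
ft_force: [2.0, -6.7, -4.6]
finger_gap: 16.3
```

```bash
python3 an.py
```

```text
t=14.65 own x -151.1 y 25.7 z -30.0 r 39.5 th 3.850 adv_th 3.78 | Fax 2.8 Frad -0.7 Ftan -7.9 |F| 8.4 gap 16.3 [ 2.22  0.57 -2.32]
```

Request:
move_arm([
  {"xyz": [-0.07,-0.44,-0.42],"dr": [0,0,0],"grip": 230},
  {"xyz": [-0.07,-0.48,-0.34],"dr": [0,0,0],"grip": 230},
  {"xyz": [-0.07,-0.54,-0.27],"dr": [0,0,0],"grip": 230},
  {"xyz": [-0.07,-0.57,-0.19],"dr": [0,0,0],"grip": 230},
  {"xyz": [-0.08,-0.59,-0.1],"dr": [0,0,0],"grip": 230},
])

```text
clock: 15.15
eef_pos: [449.5, 123.8, 82.3]
ee_rot: [-0.044, 0.044, 0.706, -0.706]
ft_force: [1.8, -3.0, -7.8]
finger_gap: 16.4
```

```bash
python3 an.py
python3 - <<'E'
from h import *
snap('wrist','wrist11'); snap('scene','scene11')
cv2.imwrite('pics/c11.png',cv2.resize(load('scene11')['pixels'][210:350,220:400,::-1],None,fx=4,fy=4,interpolation=cv2.INTER_CUBIC))
E
```

```text
t=15.15 own x -147.3 y 39.8 z -3.2 r 40.0 th 4.633 adv_th 4.58 | Fax 2.2 Frad -2.2 Ftan -8.0 |F| 8.6 gap 16.4 [ 2.19  0.63 -2.31]
```

View pics/c11.png

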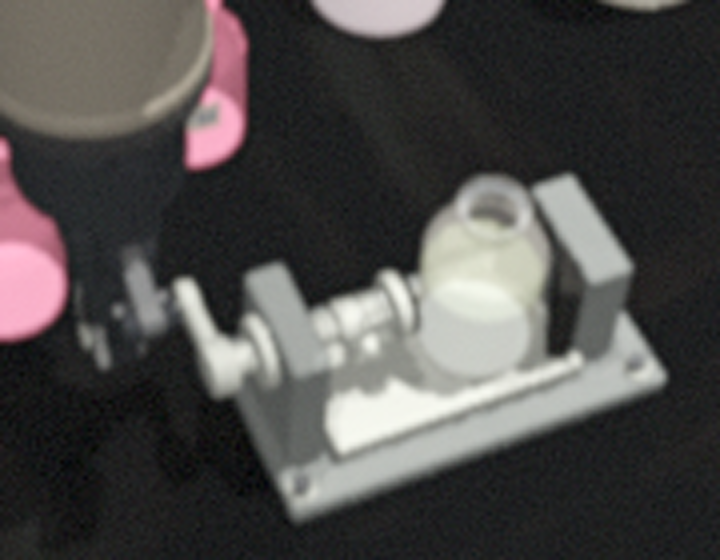

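View pics/wrist11.png

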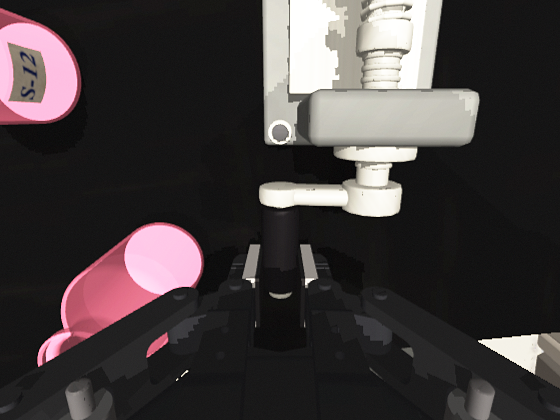

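Request:
move_arm([
  {"xyz": [-0.07,-0.6,-0.01],"dr": [0,0,0],"grip": 230},
  {"xyz": [-0.07,-0.59,0.08],"dr": [0,0,0],"grip": 230},
  {"xyz": [-0.07,-0.58,0.17],"dr": [0,0,0],"grip": 230},
  {"xyz": [-0.07,-0.54,0.25],"dr": [0,0,0],"grip": 230},
  {"xyz": [-0.07,-0.5,0.33],"dr": [0,0,0],"grip": 230},
])

```text
clock: 15.75
eef_pos: [452.1, 115.2, 110.7]
ee_rot: [-0.044, 0.044, 0.706, -0.706]
ft_force: [2.0, 3.4, -6.9]
finger_gap: 16.5
```

```bash
python3 an.py; python3 plan.py 5.37 0.1 40
```

```text
t=15.75 own x -143.7 y 31.7 z 25.2 r 40.4 th 5.384 adv_th 5.34 | Fax 1.6 Frad -1.4 Ftan -7.7 |F| 8.0 gap 16.5 [ 2.17  0.69 -2.26]
{"xyz": [-0.05, -0.30, 0.26], "dr": [0,0,0], "grip": 230}, 
{"xyz": [-0.05, -0.28, 0.29], "dr": [0,0,0], "grip": 230}, 
{"xyz": [-0.04, -0.25, 0.31], "dr": [0,0,0], "grip": 230}, 
{"xyz": [-0.05, -0.21, 0.34], "dr": [0,0,0], "grip": 230}, 
{"xyz": [-0.05, -0.18, 0.36], "dr": [0,0,0], "grip": 230}, th=5.87
{"xyz": [-0.05, -0.14, 0.37], "dr": [0,0,0], "grip": 230}, 
{"xyz": [-0.04, -0.10, 0.39], "dr": [0,0,0], "grip": 230}, 
{"xyz": [-0.05, -0.07, 0.39], "dr": [0,0,0], "grip": 230}, 
{"xyz": [-0.05, -0.02, 0.40], "dr": [0,0,0], "grip": 230}, 
{"xyz": [-0.05, 0.01, 0.40], "dr": [0,0,0], "grip": 230}, th=6.37
{"xyz": [-0.04, 0.05, 0.40], "dr": [0,0,0], "grip": 230}, 
{"xyz": [-0.05, 0.10, 0.39], "dr": [0,0,0], "grip": 230}, 
{"xyz": [-0.05, 0.13, 0.37], "dr": [0,0,0], "grip": 230}, 
{"xyz": [-0.05, 0.17, 0.37], "dr": [0,0,0], "grip": 230}, 
{"xyz": [-0.05, 0.20, 0.34], "dr": [0,0,0], "grip": 230}, th=6.87
{"xyz": [-0.04, 0.24, 0.32], "dr": [0,0,0], "grip": 230
[... 769 characters left out ...]
,0], "grip": 230}, 
{"xyz": [-0.05, 0.36, -0.18], "dr": [0,0,0], "grip": 230}, th=8.37
{"xyz": [-0.05, 0.34, -0.21], "dr": [0,0,0], "grip": 230}, 
{"xyz": [-0.05, 0.31, -0.25], "dr": [0,0,0], "grip": 230}, 
{"xyz": [-0.04, 0.29, -0.27], "dr": [0,0,0], "grip": 230}, 
{"xyz": [-0.05, 0.26, -0.31], "dr": [0,0,0], "grip": 230}, 
{"xyz": [-0.05, 0.22, -0.33], "dr": [0,0,0], "grip": 230}, th=8.87
{"xyz": [-0.05, 0.20, -0.35], "dr": [0,0,0], "grip": 230}, 
{"xyz": [-0.04, 0.16, -0.36], "dr": [0,0,0], "grip": 230}, 
{"xyz": [-0.05, 0.12, -0.39], "dr": [0,0,0], "grip": 230}, 
{"xyz": [-0.05, 0.08, -0.39], "dr": [0,0,0], "grip": 230}, 
{"xyz": [-0.05, 0.04, -0.40], "dr": [0,0,0], "grip": 230}, th=9.37
```

Request:
move_arm([
  {"xyz": [-0.05,-0.3,0.26],"dr": [0,0,0],"grip": 230},
  {"xyz": [-0.05,-0.28,0.29],"dr": [0,0,0],"grip": 230},
  {"xyz": [-0.04,-0.25,0.31],"dr": [0,0,0],"grip": 230},
  {"xyz": [-0.05,-0.21,0.34],"dr": [0,0,0],"grip": 230},
  {"xyz": [-0.05,-0.18,0.36],"dr": [0,0,0],"grip": 230},
])

```text
clock: 16.25
eef_pos: [452.6, 99.6, 122.7]
ee_rot: [-0.044, 0.044, 0.706, -0.705]
ft_force: [0.2, 6.7, -4.1]
finger_gap: 16.3
```

```bash
python3 an.py
python3 - <<'E'
from h import *
snap('wrist','wrist12'); snap('scene','scene12')
cv2.imwrite('pics/c12.png',cv2.resize(load('scene12')['pixels'][210:350,220:400,::-1],None,fx=4,fy=4,interpolation=cv2.INTER_CUBIC))
E
```

```text
t=16.25 own x -141.4 y 16.2 z 37.2 r 40.6 th 5.872 adv_th 5.83 | Fax -0.6 Frad -1.1 Ftan -7.7 |F| 7.8 gap 16.3 [ 2.17  0.72 -2.21]
```

View pics/c12.png

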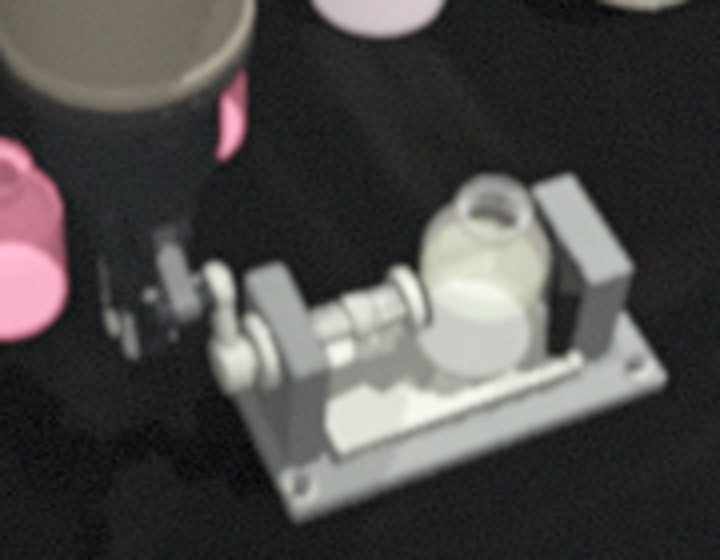

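View pics/wrist12.png

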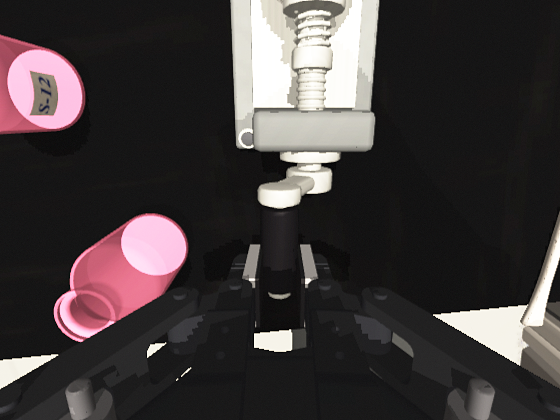

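Request:
move_arm([
  {"xyz": [-0.05,-0.14,0.37],"dr": [0,0,0],"grip": 230},
  {"xyz": [-0.04,-0.1,0.39],"dr": [0,0,0],"grip": 230},
  {"xyz": [-0.05,-0.07,0.39],"dr": [0,0,0],"grip": 230},
  {"xyz": [-0.05,-0.02,0.4],"dr": [0,0,0],"grip": 230},
  {"xyz": [-0.05,0.01,0.4],"dr": [0,0,0],"grip": 230},
])

```text
clock: 16.85
eef_pos: [452.6, 80.1, 126.1]
ee_rot: [-0.043, 0.044, 0.706, -0.705]
ft_force: [-0.7, 7.4, 2.9]
finger_gap: 16.5
```

```bash
python3 an.py
```

```text
t=16.85 own x -139.0 y -3.2 z 40.6 r 40.7 th 0.078 adv_th 6.33 | Fax -1.6 Frad 2.3 Ftan -7.5 |F| 8.0 gap 16.5 [ 2.17  0.72 -2.16]
```

Request:
move_arm([
  {"xyz": [-0.04,0.05,0.4],"dr": [0,0,0],"grip": 230},
  {"xyz": [-0.05,0.1,0.39],"dr": [0,0,0],"grip": 230},
  {"xyz": [-0.05,0.13,0.37],"dr": [0,0,0],"grip": 230},
])

```text
clock: 17.15
eef_pos: [452.5, 68.2, 123.3]
ee_rot: [-0.043, 0.044, 0.706, -0.706]
ft_force: [-1.9, 6.5, 4.1]
finger_gap: 16.1
```

```bash
python3 an.py
python3 - <<'E'
from h import *
snap('scene','scene13')
cv2.imwrite('pics/c13.png',cv2.resize(load('scene13')['pixels'][210:350,220:400,::-1],None,fx=4,fy=4,interpolation=cv2.INTER_CUBIC))
E
```

```text
t=17.15 own x -137.6 y -15.0 z 37.8 r 40.6 th 0.378 adv_th 6.62 | Fax -2.7 Frad 1.5 Ftan -7.3 |F| 7.9 gap 16.1 [ 2.18  0.71 -2.14]
```

View pics/c13.png

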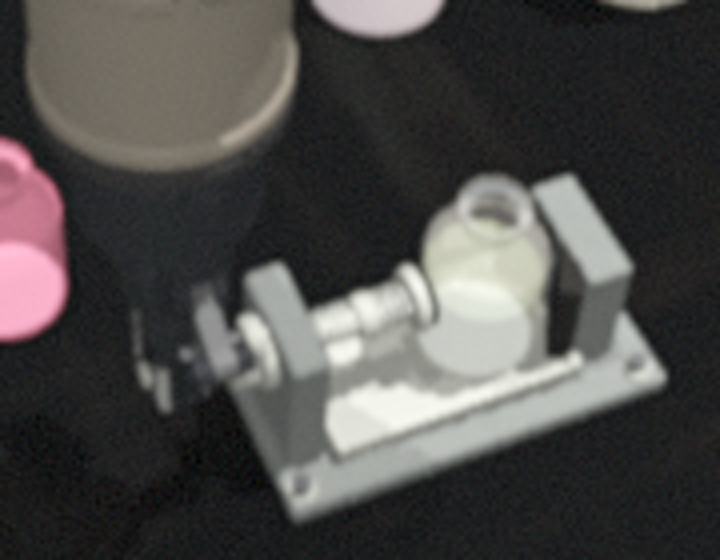

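Request:
move_arm([
  {"xyz": [-0.05,0.17,0.37],"dr": [0,0,0],"grip": 230},
  {"xyz": [-0.05,0.2,0.34],"dr": [0,0,0],"grip": 230},
  {"xyz": [-0.04,0.24,0.32],"dr": [0,0,0],"grip": 230},
])

```text
clock: 17.5
eef_pos: [452.6, 57.6, 117.1]
ee_rot: [-0.044, 0.044, 0.706, -0.706]
ft_force: [-1.6, 4.1, 6.0]
finger_gap: 16.3
```

```bash
python3 an.py
python3 - <<'E'
from h import *
snap('scene','scene14')
a=load('scene13')['pixels'].astype(int); b=load('scene14')['pixels'].astype(int)
c=load('scene12')['pixels'].astype(int)
for n,x,y in [('13-14',a,b),('12-14',c,b)]:
    print(n,np.abs(x-y)[250:300,325:375].mean(), np.abs(x-y)[300:345,300:400].mean())
cv2.imwrite('pics/c14.png',cv2.resize(load('scene14')['pixels'][210:350,220:400,::-1],None,fx=4,fy=4,interpolation=cv2.INTER_CUBIC))
E
```

```text
t=17.50 own x -136.2 y -25.5 z 31.6 r 40.6 th 0.678 adv_th 6.92 | Fax -2.1 Frad 2.2 Ftan -6.8 |F| 7.5 gap 16.3 [ 2.19  0.7  -2.12]
13-14 5.1306666666666665 3.0591851851851852
12-14 7.0116 3.679333333333333
```

View pics/c14.png

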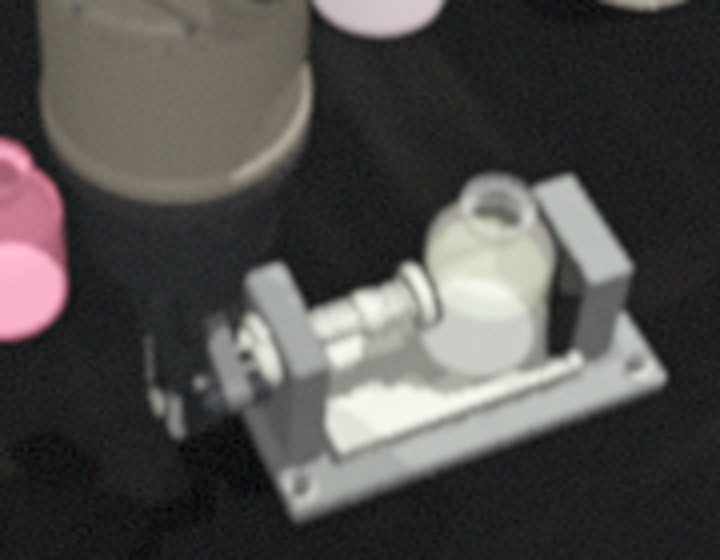

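Request:
move_arm([
  {"xyz": [-0.05,0.27,0.3],"dr": [0,0,0],"grip": 230},
  {"xyz": [-0.05,0.3,0.27],"dr": [0,0,0],"grip": 230},
  {"xyz": [-0.05,0.32,0.23],"dr": [0,0,0],"grip": 230},
])

```text
clock: 17.85
eef_pos: [453.1, 49.3, 108.1]
ee_rot: [-0.044, 0.044, 0.706, -0.706]
ft_force: [-2.1, 3.6, 5.9]
finger_gap: 16.5
```

```bash
cat > pic.py <<'E'
import sys
from h import *
k=sys.argv[1]; snap('scene','scene'+k)
b=load('scene'+k)['pixels'].astype(np.float32).mean(-1); a=load('scene9')['pixels'].astype(np.float32).mean(-1)
for nm,(y0,y1,x0,x1) in {'neck':(252,270,330,358),'body':(255,305,322,360)}.items():
    T=a[y0:y1,x0:x1]; S=b[y0-8:y1+8,x0-8:x1+12]
    U=4; R=cv2.matchTemplate(cv2.resize(S,None,fx=U,fy=U,interpolation=cv2.INTER_CUBIC),cv2.resize(T,None,fx=U,fy=U,interpolation=cv2.INTER_CUBIC),cv2.TM_CCOEFF_NORMED)
    _,v,_,l=cv2.minMaxLoc(R); print(nm,'shift px',l[0]/U-8,l[1]/U-8,'score',round(v,3))
s=load('scene'+k); p0=np.array(proj(s,[611,63,60])); p1=np.array(proj(s,[611+.9926,63-.122,60])); print('px per mm along +x',(p1-p0).round(2))
cv2.imwrite('pics/c%s.png'%k,cv2.resize(s['pixels'][210:350,220:400,::-1],None,fx=4,fy=4,interpolation=cv2.INTER_CUBIC))
E
python3 an.py; python3 pic.py 15
```

```text
t=17.85 own x -134.7 y -33.6 z 22.6 r 40.5 th 0.979 adv_th 7.22 | Fax -2.6 Frad 0.5 Ftan -6.8 |F| 7.3 gap 16.5 [ 2.19  0.68 -2.11]
neck shift px 1.25 -0.25 score 0.969
body shift px 1.5 -0.5 score 0.948
px per mm along +x [ 0.48 -0.16]
```

Request:
move_arm([
  {"xyz": [-0.04,0.34,0.21],"dr": [0,0,0],"grip": 230},
  {"xyz": [-0.05,0.37,0.16],"dr": [0,0,0],"grip": 230},
  {"xyz": [-0.05,0.37,0.14],"dr": [0,0,0],"grip": 230},
])

```text
clock: 18.2
eef_pos: [453.9, 44.1, 97.2]
ee_rot: [-0.044, 0.044, 0.706, -0.706]
ft_force: [-1.9, 3.8, 6.2]
finger_gap: 16.3
```

```bash
python3 an.py; python3 pic.py 16
```

```text
t=18.20 own x -133.2 y -38.7 z 11.7 r 40.4 th 1.277 adv_th 7.53 | Fax -2.4 Frad -1.5 Ftan -7.0 |F| 7.5 gap 16.3 [ 2.2   0.65 -2.11]
neck shift px 2.0 -0.5 score 0.942
body shift px 2.0 -0.75 score 0.928
px per mm along +x [ 0.48 -0.16]
```

Request:
move_arm([
  {"xyz": [-0.05,0.39,0.09],"dr": [0,0,0],"grip": 230},
  {"xyz": [-0.04,0.4,0.05],"dr": [0,0,0],"grip": 230},
  {"xyz": [-0.05,0.4,0.02],"dr": [0,0,0],"grip": 230},
])

```text
clock: 18.55
eef_pos: [455.2, 42.4, 85.4]
ee_rot: [-0.044, 0.044, 0.706, -0.706]
ft_force: [-1.3, 2.5, 6.8]
finger_gap: 16.0
```

```bash
python3 an.py; python3 pic.py 17
```

```text
t=18.55 own x -131.8 y -40.3 z -0.1 r 40.3 th 1.574 adv_th 7.84 | Fax -1.6 Frad -2.4 Ftan -6.8 |F| 7.4 gap 16.0 [ 2.21  0.63 -2.12]
neck shift px 2.75 -0.75 score 0.922
body shift px 2.75 -1.0 score 0.913
px per mm along +x [ 0.48 -0.16]
```

View pics/c17.png

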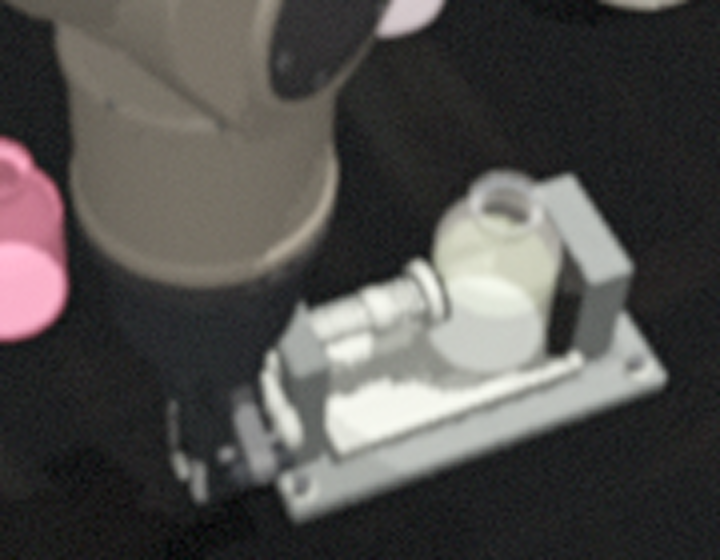

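Request:
move_arm([
  {"xyz": [-0.05,0.4,-0.03],"dr": [0,0,0],"grip": 230},
  {"xyz": [-0.05,0.39,-0.07],"dr": [0,0,0],"grip": 230},
  {"xyz": [-0.05,0.39,-0.1],"dr": [0,0,0],"grip": 230},
])

```text
clock: 18.9
eef_pos: [456.9, 44.1, 73.6]
ee_rot: [0.044, -0.044, -0.706, 0.706]
ft_force: [-2.4, 1.9, 9.4]
finger_gap: 15.9
```

```bash
python3 an.py; python3 pic.py 18
```

```text
t=18.90 own x -130.3 y -38.3 z -11.9 r 40.1 th 1.873 adv_th 8.15 | Fax -2.6 Frad -4.3 Ftan -8.5 |F| 9.8 gap 15.9 [ 2.21  0.6  -2.14]
neck shift px 3.0 -1.0 score 0.916
body shift px 2.75 -1.0 score 0.909
px per mm along +x [ 0.48 -0.16]
```

Request:
move_arm([
  {"xyz": [-0.04,0.37,-0.15],"dr": [0,0,0],"grip": 230},
  {"xyz": [-0.05,0.36,-0.18],"dr": [0,0,0],"grip": 230},
])

```text
clock: 19.15
eef_pos: [458.2, 47.1, 66.3]
ee_rot: [0.044, -0.044, -0.706, 0.706]
ft_force: [-1.9, 1.0, 10.3]
finger_gap: 16.0
```

```bash
python3 an.py; python3 pic.py 19
```

```text
t=19.15 own x -129.4 y -35.2 z -19.2 r 40.1 th 2.071 adv_th 8.34 | Fax -2.0 Frad -5.7 Ftan -8.7 |F| 10.5 gap 16.0 [ 2.21  0.59 -2.15]
neck shift px 3.0 -1.0 score 0.915
body shift px 2.75 -1.0 score 0.907
px per mm along +x [ 0.48 -0.16]
```

Request:
move_arm([
  {"xyz": [-0.05,0.34,-0.21],"dr": [0,0,0],"grip": 230},
  {"xyz": [-0.05,0.31,-0.25],"dr": [0,0,0],"grip": 230},
  {"xyz": [-0.04,0.28,-0.27],"dr": [0,0,0],"grip": 230},
])

```text
clock: 19.5
eef_pos: [460.5, 54.0, 57.0]
ee_rot: [0.044, -0.044, -0.706, 0.706]
ft_force: [-2.1, -1.1, 11.8]
finger_gap: 16.0
```

```bash
python3 an.py; python3 pic.py 20
```

```text
t=19.50 own x -127.9 y -28.0 z -28.5 r 40.0 th 2.364 adv_th 8.65 | Fax -1.9 Frad -7.5 Ftan -9.2 |F| 12.0 gap 16.0 [ 2.21  0.57 -2.18]
neck shift px 3.25 -1.0 score 0.914
body shift px 3.0 -1.25 score 0.906
px per mm along +x [ 0.48 -0.16]
```

View pics/c20.png

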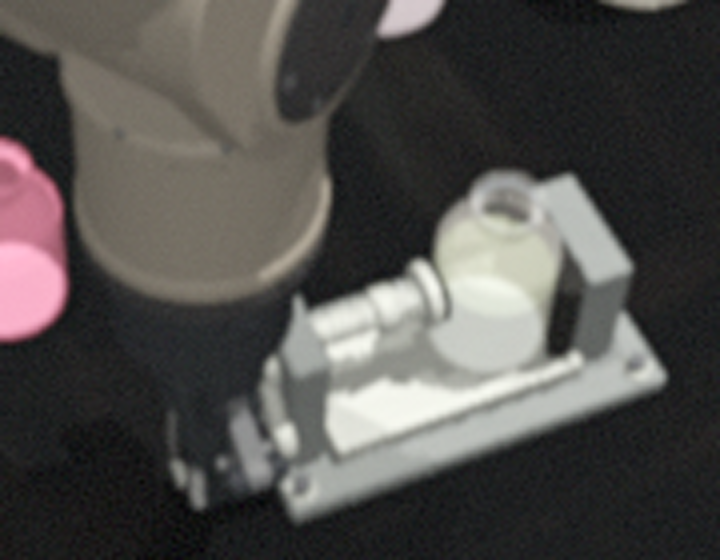

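Request:
move_arm([
  {"xyz": [-0.05,0.24,-0.31],"dr": [0,0,0],"grip": 230},
  {"xyz": [-0.05,0.2,-0.33],"dr": [0,0,0],"grip": 230},
  {"xyz": [-0.05,0.18,-0.35],"dr": [0,0,0],"grip": 230},
])

```text
clock: 19.85
eef_pos: [462.8, 62.9, 50.7]
ee_rot: [0.044, -0.044, -0.705, 0.706]
ft_force: [-1.3, -5.5, 8.0]
finger_gap: 16.3
```

```bash
python3 an.py; python3 pic.py 21
```

```text
t=19.85 own x -126.7 y -18.9 z -34.8 r 39.6 th 2.644 adv_th 8.90 | Fax -0.6 Frad -4.4 Ftan -8.7 |F| 9.8 gap 16.3 [ 2.2   0.56 -2.2 ]
neck shift px 3.25 -1.0 score 0.914
body shift px 3.0 -1.25 score 0.906
px per mm along +x [ 0.48 -0.16]
```

Request:
move_arm([
  {"xyz": [-0.04,0.15,-0.36],"dr": [0,0,0],"grip": 230},
  {"xyz": [-0.05,0.12,-0.39],"dr": [0,0,0],"grip": 230},
  {"xyz": [-0.05,0.08,-0.39],"dr": [0,0,0],"grip": 230},
])

```text
clock: 20.2
eef_pos: [465.4, 73.4, 47.0]
ee_rot: [0.045, -0.044, -0.705, 0.707]
ft_force: [-1.2, -9.2, 4.0]
finger_gap: 16.2
```

```bash
python3 an.py; python3 pic.py 22
```

```text
t=20.20 own x -125.5 y -8.2 z -38.5 r 39.4 th 2.932 adv_th 9.16 | Fax -0.1 Frad -2.0 Ftan -9.9 |F| 10.1 gap 16.2 [ 2.19  0.56 -2.23]
neck shift px 3.25 -1.0 score 0.913
body shift px 3.0 -1.25 score 0.906
px per mm along +x [ 0.48 -0.16]
```

Request:
move_arm([
  {"xyz": [-0.05,0.05,-0.4],"dr": [0,0,0],"grip": 230},
  {"xyz": [0,0,0],"dr": [0,0,0],"grip": 230},
  {"xyz": [0,0,0],"dr": [0,0,0],"grip": 230},
])

```text
clock: 20.55
eef_pos: [466.3, 77.4, 46.4]
ee_rot: [0.045, -0.044, -0.705, 0.706]
ft_force: [-1.3, -7.9, 1.0]
finger_gap: 16.6
```

```bash
python3 an.py; python3 pic.py 23
```

```text
t=20.55 own x -125.0 y -4.1 z -39.1 r 39.3 th 3.037 adv_th 9.26 | Fax -0.4 Frad -0.1 Ftan -8.1 |F| 8.1 gap 16.6 [ 2.19  0.56 -2.24]
neck shift px 3.25 -1.0 score 0.913
body shift px 3.0 -1.25 score 0.905
px per mm along +x [ 0.48 -0.16]
```

Request:
move_arm([
  {"xyz": [0,0,0],"dr": [0,0,0],"grip": 170},
  {"xyz": [0,0,0],"dr": [0,0,0],"grip": 100},
  {"xyz": [0,0,0],"dr": [0,0,0],"grip": 50},
  {"xyz": [0,0,0],"dr": [0,0,0],"grip": 50},
  {"xyz": [0,0,0],"dr": [0,0,0],"grip": 50},
])

```text
clock: 21.1
eef_pos: [466.7, 79.2, 46.4]
ee_rot: [-0.044, 0.044, 0.706, -0.706]
ft_force: [0.3, 0.4, 0.7]
finger_gap: 68.5
```

Request:
move_arm([
  {"xyz": [0,-1,0],"dr": [0,0,0],"grip": 50},
  {"xyz": [0,-2,0],"dr": [0,0,0],"grip": 50},
  {"xyz": [0,-3,0],"dr": [0,0,0],"grip": 50},
  {"xyz": [0,-4,0],"dr": [0,0,0],"grip": 50},
  {"xyz": [0,-4,0],"dr": [0,0,0],"grip": 50},
])

```text
clock: 21.6
eef_pos: [466.2, 79.2, 188.3]
ee_rot: [-0.044, 0.044, 0.706, -0.706]
ft_force: [1.3, -0.5, 0.2]
finger_gap: 68.5
```

Request:
move_arm([
  {"xyz": [0,-4,0],"dr": [0,0,0],"grip": 50},
  {"xyz": [0,-3,0],"dr": [0,0,0],"grip": 50},
  {"xyz": [0,0,0],"dr": [0,0,0],"grip": 50},
])

```text
clock: 21.9
eef_pos: [468.2, 79.6, 261.0]
ee_rot: [-0.042, 0.046, 0.706, -0.705]
ft_force: [-0.5, 0.6, -0.9]
finger_gap: 68.8
```

```bash
python3 pic.py 24
python3 - <<'E'
from h import *
s=snap('wrist','wrist24'); st=bot.state(); print(st['clock'],st['eef_pos'],st['ft_force'],st['finger_gap'])
W=cloud(s); p=np.array([590.9,66.3,-.122]); c,n=np.cos(p[2]),np.sin(p[2]); D=W[...,:2]-p[:2]; O=np.stack([c*D[...,0]+n*D[...,1],-n*D[...,0]+c*D[...,1],W[...,2]],-1)
for lo in range(-145,-85,8):
    P=O[(O[...,0]>=lo)&(O[...,0]<lo+8)&(abs(O[...,1])<30)&(O[...,2]>20)&(O[...,2]<100)]
    if len(P)>5: print(lo,len(P),np.percentile(P,[2,50,98],axis=0).round(1).tolist())
P=O[(O[...,2]>115)&(O[...,2]<140)&(O[...,0]>-10)&(O[...,0]<60)&(abs(O[...,1])<40)]
if len(P): print('neck',((P.max(0)+P.min(0))/2).round(1),np.ptp(P,axis=0).round(1))
E
```

```text
neck shift px 3.25 -1.0 score 0.912
body shift px 3.0 -1.25 score 0.905
px per mm along +x [ 0.48 -0.16]
22.0 [466.70988     79.05273653 257.1932191 ] [-0.09740704 -0.53142095 -0.92688789] 68.82065665999093
-145 24 [[-139.4, -9.0, 31.9], [-137.9, -4.3, 35.3], [-137.0, 1.5, 37.7]]
-137 80 [[-136.1, -12.4, 34.3], [-132.2, -4.3, 38.5], [-129.3, 3.7, 41.0]]
-129 105 [[-128.9, -12.4, 34.1], [-125.0, -4.3, 38.8], [-121.1, 3.7, 40.8]]
-121 103 [[-120.9, -12.3, 34.5], [-117.1, -4.3, 38.7], [-113.4, 3.6, 41.2]]
-113 111 [[-112.8, -12.3, 32.7], [-109.1, -4.3, 38.6], [-105.1, 4.7, 40.8]]
-105 73 [[-104.9, -12.2, 33.2], [-102.5, -4.3, 38.8], [-100.2, 4.7, 40.8]]
-97 166 [[-93.6, -15.6, 75.6], [-91.2, -0.2, 85.3], [-89.1, 15.7, 88.4]]
-89 460 [[-88.5, -27.4, 85.1], [-84.0, 0.2, 91.4], [-81.1, 28.4, 93.1]]
neck [ 21.1  -1.3 122. ] [19.4 32.8 12.8]
```

View pics/wrist24.png

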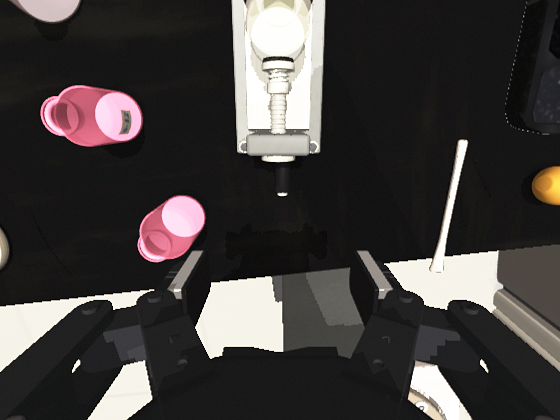

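View pics/c24.png

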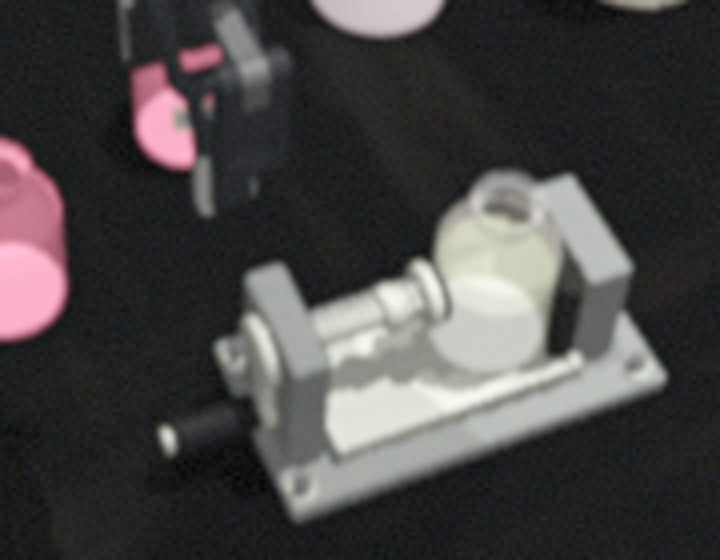

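Run:
```python
from h import *
print(bot.sign_off())
```

```text
the job is handed in; nothing more can be done
None
```

The clear glass bottle is clamped in the vice and the job is handed in at about 22 s of the 72 s allowed. No verdict was reported.

- **Placing:** I stood the bottle on the bed about 6 mm short of the V, released it, and checked that it stood free before touching the crank. I left the two pink bottles alone.
- **Winding:** I gripped the knob from above and wound the crank from about 0.12 to 9.32 rad. The pad met the bottle near 6.7 rad. The bottle stopped moving near 8.0 rad, after sliding about 6 mm into the V. I then snugged it by about 1.3 rad, slightly under a quarter turn.
- **Last checks:** The bottle stood upright against the V and did not move when I let go of the knob. The crank stayed at about 9.32 rad, and the gripper was clear above the vice, touching nothing.
- **Clamping force:** This could not be measured directly. The turn past home suggests about 28 N. The rise in knob force, about 2.5 to 3 N while turning, suggests 20 to 26 N. The two differ slightly, but both lie within 15 to 45 N.
- **Flask and dish:** The arm was not near the flask or touching the dish at any point, but I did not measure their positions again at the end.

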